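# Set the stamp gap of a dial press with a feeler gauge and load the lids

### The arm

A 6-joint arm with a two-finger parallel gripper is mounted at the origin on the work surface. World frame = base frame: x ahead of the robot, y to its left, z up, the work surface at z = 0. Lengths are in m, angles in rad, forces in N, time in s.
With the tool pointing down it reaches from about 0.3 to 0.875 m from the base axis. Payload 6.4 kg.
Tool frame: the origin (TCP) lies between the finger pads; the fingertips stand 19 mm ahead of it and the grasp point (between the pads) is the TCP (ctrl.tips_ahead is the z of the fingertips in the tool frame, in m); z points along the fingers, y is the line along which they close (so a half turn about z gives the same grasp; the last joint's range is limited). The gripper opens to 85 mm and grips with 20 to 120 N. Pads are 22 mm wide; open, the fingers measure 114 mm over their backs; the gripper's body (76 mm by 85 mm) begins 54 mm behind the grasp point. The pads swing forward as they close: fully open they stand 13 mm farther back than shut.
Start: joints at [-1.335, 0.181, 1.607, -0, 1.354, -0.206], TCP at [0.246, -0.52, 0.25] pointing down, gripper open.
Joint ranges: [-2.99, 2.99], [-0.89, 2.07], [0.3, 2.58], [-1.14, 4.28], [0, 2.63], [-3.12, 3.12]. Speed limits (rad/s): [2.57, 2.57, 3.01, 3.14, 3.14, 3.14].

### API

Orientations are given as a unit quaternion [w, x, y, z].
In Python, from bench import readout, vision, ctrl gives the robot as it stands.
- The arm moves only by the tool play_rows, never from a script. Its arguments are lists of equal length, an entry for each row: "xyz": the shift along the tool's x, y, z in mm, a list of three; "rot": the turn, a rotation vector about the tool's x, y, z in rad, a list of three; "grip": the opening, from 0 (shut) to 1 (fully open). In form: {"xyz": [[x, y, z], ...], "rot": [[rx, ry, rz], ...], "grip": [grip, ...]}. A call has exactly 10 rows; each row is the pose to reach, as a shift and turn from the pose commanded when the call began, along the tool's axes at that moment; what a row does not reach only later rows make up. A row lasts 1/8 s, in which the tool goes at most 62.5 mm and 10.7 degrees, less where a joint would pass 70% of its speed; a pose out of reach is approached as far as the arm can. A call with a gripper value outside its range is refused whole. The fingers move at their own pace and stop on an object; the grip force is fixed at half the most. Time passes only in rows, so rows that repeat a pose let the fingers close, or fill a call up. It gives the time, the measured TCP pose, the force, the opening and the grip force at its end, in the units of the state.
- readout.get_obs(): the state, without advancing time (a new reading comes with each control period).
- vision.camera(name): name is "scene" or "top"; returns a dict with "color" (480x640x3 uint8, red, green, blue), "depth" (480x640 float32, m along the optical axis (not along the pixel's ray), 0 where there is no reading), "camera_matrix" (3x3 intrinsics, pixels), "k1" (the pictures are not rectified: a ray, as slopes to the right and down, at radius r is drawn at 1 + k1 r^2 times it, then the intrinsics apply), "extrinsics" (4x4, takes a point from camera to world coordinates). Camera axes: x right, y down, z forward; pixel columns grow to the right and rows downward; lengths in m; the calibration is good to about 2 mm. A picture is of the moment at which its call begins.
- ctrl.hand_in(): hands the job in; it is judged then, once.
The state is a dict: "time_s": time; "q": joint angles; "dq": joint speeds; "joint_efforts": joint torques, N m; "eef_pos": TCP position; "eef_rot": TCP orientation; "wrist_force": force on the tool from outside, world axes, zero at the start; "torque": the same for the moment, N m; "opening": opening from 0.0 (shut) to 1.0 (fully open); "grasp_force": force on a finger pad.
Only numpy, scipy, OpenCV 4.12 (cv2) and the standard library are available. Lean on these libraries where they do the work, as an engineer would, in place of code of your own. Each camera call takes 0.05 s, during which the arm holds its last target. There are 200 camera calls.

### The job

Get the dial press ready for sealing: turn the dial until its raised dark steel setting land clicks in under the stamp, slide the thinner feeler gauge in from the front ledge so that its blade lies under the stamp, and press the stamp down until it rests on the blade. Draw the gauge out again by its handle, feeling the stamp drag on it and without shifting the stamp's height, and lay it flat back on its mat. Put every wooden lid that lies on the bench flat into a nest of the dial, leaving the dial at that click; leave the thicker gauge, the vial, the hand stamp and the spoon alone.

Things in the scene. Friction and masses are not known exactly. Their poses are not given: they have to be found in the camera images.
- press_axis (a point): the dial press, a fixed bench machine: point on the dial's axis at deck level. Frame of the press (does not turn): x level from the axis to the stamp and on over the front ledge, z up. Aluminium dial 260 mm across, deck 30 mm above the bench, round a fixed column 30 mm thick (top at z 104 mm) whose grey arm (38 mm wide, z 75 to 103 mm) reaches out to the stamp
- ledge (a point): front ledge of the press: a level aluminium plate in front of the stamp, 139 to 227 mm from the dial's axis, 96 mm wide, its top level with the setting land (36 mm above the bench), so a gauge lies across ledge and land and can be let go there. Point: centre of its top; axes of the press
- dial (a joint): dial angle in rad, growing anticlockwise seen from above; 0 = setting land under the stamp, at a click. Found at -2.2 to -0.8. A spring detent clicks at 0 and every quarter turn (-1.57, 1.57): within 3 degrees it pulls itself in and holds; leaving or passing a click takes about 10 N at the post, elsewhere about 1 N. Stays where left; stops at -3.1 and 3.1
- post (a point): the dial's index post, by which it is turned: upright black round post 16 mm thick, z 30 to 86 mm, 116 mm from the dial's axis, 225 degrees anticlockwise of the setting land. Point: on its axis, 70 mm above the bench; axes turn with the dial, x from the axis to the setting land
- land (a point): the setting land: a raised flat steel pad on the dial, 76 mm along the radius (51 to 126 mm from the axis) by 56 mm across, its top 36 mm above the bench. Point: centre of its top, 85 mm from the axis; x points outward
- nest_1 (a point): nest 1 of the dial, 90 degrees anticlockwise of the setting land: its centre at deck level (30 mm above the bench), 85 mm from the dial's axis; x as at the post. Three pins, 6 mm thick, 4 mm high, stand 36.5 mm from the centre: one straight outward, two 120 degrees either side; a lid lies flat on the deck between them with 3.5 mm to spare. Fingers closing across the radius clear the pins
- nest_2 (a point): nest 2 of the dial, opposite the setting land: its centre at deck level (30 mm above the bench), 85 mm from the dial's axis; x as at the post. Three pins, 6 mm thick, 4 mm high, stand 36.5 mm from the centre: one straight outward, two 120 degrees either side; a lid lies flat on the deck between them with 3.5 mm to spare. Fingers closing across the radius clear the pins
- nest_3 (a point): nest 3 of the dial, 90 degrees clockwise of the setting land: its centre at deck level (30 mm above the bench), 85 mm from the dial's axis; x as at the post. Three pins, 6 mm thick, 4 mm high, stand 36.5 mm from the centre: one straight outward, two 120 degrees either side; a lid lies flat on the deck between them with 3.5 mm to spare. Fingers closing across the radius clear the pins
- stamp (a joint): how far the stamp is pushed down, m: 0 = its face 16 mm above the land; 0.010 = 6 mm above; 0.016 = on the land. Found at 0.001 to 0.006 (gap 15 to 10 mm). A friction bush holds it at any height: about 6 N on the knob moves it down, 13 N lifts it; no spring. Pressed firmly (15 N) on a blade it rests on it with some 10 N, and drawing the gauge out takes about 10 N
- stamp_face (a point): centre of the flat underside of the stamp's brass die (40 mm across, 20 mm high), 85 mm from the dial's axis along the press's x
- stamp_top (a point): top of the wooden palm knob (44 mm across, 26 mm high, rounded) on the stamp's spindle, 110 mm straight above the die's underside, about 158 mm above the bench at the start; press here from above
- thin_grip (a point): thinner feeler gauge, 0.3 kg, on the mat: upright brass handle 70 mm long, 16 wide, 40 high, and ahead of it a flat steel blade 100 mm long, 30 wide, 6 thick, with a rounded nose; one flat underside. Point: handle's centre, 20 mm above the underside; x along the blade (nose end 135 mm ahead), z up. Balances about 25 mm ahead of this point
- thin_nose (a point): point in the middle of the thinner gauge's blade, 15 mm short of its nose end, 120 mm ahead of the handle's centre, 3 mm above the underside: this point belongs under the stamp's centre
- thick_grip (a point): the thicker feeler gauge beside it on the mat: same shape and size, but the blade is 12 mm thick. Point and axes as for the thinner one. Not to be used or moved
- mat_mid (a point): the gauges' mat: a fixed black rubber mat 220 by 200 mm, 3 mm thick. Point: centre of its top; x along the 220 mm side. The gauges lie along its x
- lid_a_mid (a point): a plain wooden jar lid, a flat disc 60 mm across and 10 mm thick, about 30 g, lying flat on the bench; two or three of the four lids a to d are there, the others are absent (None). The point is the disc's centre, 5 mm above its underside, z along its axis
- lid_b_mid (a point): a plain wooden jar lid, a flat disc 60 mm across and 10 mm thick, about 30 g, lying flat on the bench; two or three of the four lids a to d are there, the others are absent (None). The point is the disc's centre, 5 mm above its underside, z along its axis
- lid_c_mid (a point): a plain wooden jar lid, a flat disc 60 mm across and 10 mm thick, about 30 g, lying flat on the bench; two or three of the four lids a to d are there, the others are absent (None). The point is the disc's centre, 5 mm above its underside, z along its axis
- lid_d_mid (a point): a plain wooden jar lid, a flat disc 60 mm across and 10 mm thick, about 30 g, lying flat on the bench; two or three of the four lids a to d are there, the others are absent (None). The point is the disc's centre, 5 mm above its underside, z along its axis
- vial (a point): bystander: corked glass vial, 32 mm across, 67 mm high, standing; point at half height
- stamp_tool (a point): bystander: hand stamp with a turned red handle, 26 mm across, 88 mm high, standing on its die; point at half height
- spoon (a point): bystander: melting spoon, 160 mm long, lying on the bench; point at its handle
Things that resemble listed ones, but are neither listed nor needed, are in the scene too. Leave any pink or turquoise look-alike of the part that bears lid_c_mid alone.

How it is judged:
By the outcome, as a careful person would: the job done as asked, in the order asked, and still so for the second after the job is handed in, with the robot touching nothing.
Of lid_a, lid_b, lid_c, lid_d only 2 to 3 are there at a start; the rules pass over those that are not, and their reading is None.
At some moment in a run one of lid_a, lid_b, lid_c, lid_d may be knocked a few centimetres aside while the robot is not near it.
Once in a run the grip may slacken for a moment while it holds something.
It also fails if it takes over 210 s, if anything falls off the work surface, if the arm or the gripper's body presses on something with over 40 N, if the wrist force passes 120 N, or if a joint passes its speed limit or range.

## Working session

There is one attempt and no reset: what is moved stays moved. The work goes in short steps, Python scripts to look and compute and a tool call to move; the robot and the scene stay as the last step left them, time stands still between calls to the robot, and variables do not carry over. Pictures are saved under pics/ and viewed, at most 14 in all, crops included, and the job is handed in when it is done.

Besides the shell and the picture viewer there is one more tool, called as name(argument=value, ...) on one line, values as JSON. play_rows: Moves the arm, as the interface text tells. Its arguments: {"type":"object","properties":{"xyz":{"type":"array","items":{"type":"array","items":{"type":"number"}}},"rot":{"type":"array","items":{"type":"array","items":{"type":"number"}}},"grip":{"type":"array","items":{"type":"number"}}},"required":["xyz","rot","grip"]}

```bash
ls; mkdir -p pics; cat > h.py <<'E'
import numpy as np, cv2
from bench import readout, vision, ctrl
from scipy.spatial.transform import Rotation as R
def shot(n):
    return vision.camera(n)
def save(n,img): cv2.imwrite('pics/'+n,img[:,:,::-1])
def ray(c,u,v):
    K=c['camera_matrix'];k=c['k1']
    d=np.array([[[u,v]]],float)
    p=cv2.undistortPoints(d,K,np.array([k,0,0,0,0.]))[0,0]
    T=c['extrinsics'];return T[:3,3],T[:3,:3]@np.array([p[0],p[1],1])
def onz(c,u,v,z):
    o,d=ray(c,u,v);return o+d*(z-o[2])/d[2]
def pt(c,u,v):
    o,d=ray(c,u,v);return o+d*c['depth'][int(round(v)),int(round(u))]
def proj(c,P):
    T=c['extrinsics'];r=cv2.Rodrigues(T[:3,:3].T)[0];t=-T[:3,:3].T@T[:3,3]
    return cv2.projectPoints(np.array(P,float).reshape(-1,1,3),r,t,c['camera_matrix'],np.array([c['k1'],0,0,0,0.]))[0][:,0]
def tool(dx,dy,dz):
    "world shift mm->tool shift"
    q=readout.get_obs()['eef_rot'];r=R.from_quat([q[1],q[2],q[3],q[0]])
    return r.inv().apply([dx,dy,dz])
E
python3 - <<'E'
from h import *
for n in('top','scene'):
    c=shot(n);save(n+'0.png',c['color']);print(n,c['extrinsics'].round(3),c['camera_matrix'],c['k1'])
print(readout.get_obs())
E
```

```text
pics
top [[-1.000e-03 -9.960e-01  9.200e-02  4.490e-01]
 [-1.000e+00  1.000e-03  4.000e-03  6.300e-02]
 [-5.000e-03 -9.200e-02 -9.960e-01  1.189e+00]
 [ 0.000e+00  0.000e+00  0.000e+00  1.000e+00]] [[470.0940913    0.         316.08626502]
 [  0.         470.0940913  243.27992374]
 [  0.           0.           1.        ]] -0.09267128957390183
scene [[ 0.228  0.766 -0.602  1.255]
 [ 0.974 -0.177  0.143 -0.102]
 [ 0.003 -0.618 -0.786  1.055]
 [ 0.     0.     0.     1.   ]] [[567.80265987   0.         328.99020939]
 [  0.         567.80265987 236.20113649]
 [  0.           0.           1.        ]] 0.024131189704380204
{'time_s': 0.1, 'q': array([-1.33530869e+00,  1.81514751e-01,  1.60788156e+00,  3.82910891e-05,
        1.35379219e+00, -2.06297042e-01]), 'dq': array([-8.66435814e-05, -9.65517796e-04, -3.80082856e-03, -2.54376110e-04,
       -5.77039289e-04, -9.00611726e-04]), 'joint_efforts': array([ 2.35923808e-04, -4.45876980e+01, -3.52235878e+01, -3.44085147e-04,
        4.13228525e-03, -1.23991899e-06]), 'eef_pos': array([ 0.24576312, -0.51933169,  0.24946   ]), 'eef_rot': array([-7.98111772e-04,  9.75702922e-01,  2.19096259e-01,  7.04571332e-06]), 'wrist_force': array([-0.6735863 , -0.31758507, -0.51629232]), 'torque': array([-0.0829453 ,  0.05807782,  0.04518014]), 'grasp_force': 0.0, 'opening': 0.9986147431561031}
```

View pics/top0.png

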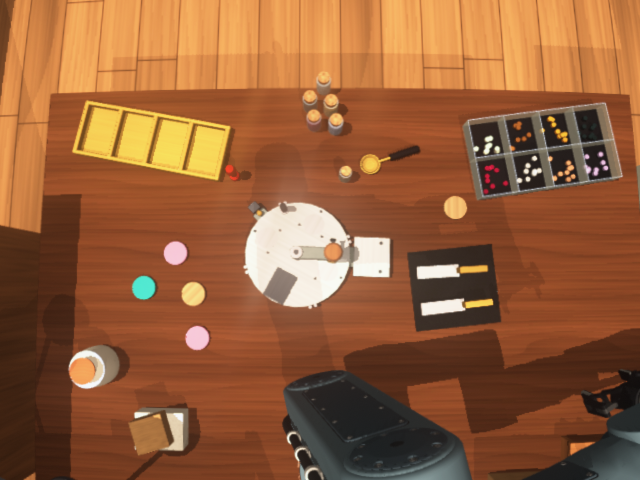

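View pics/scene0.png

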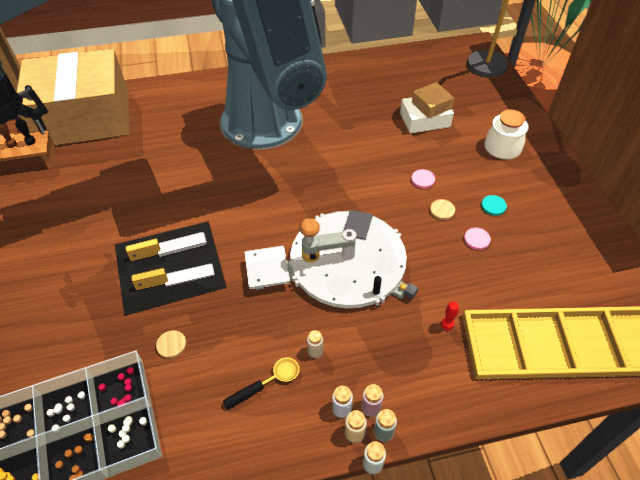

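The top view shows plain wooden lids at (193,294) and (455,208). The pink discs at (175,253) and (197,338) and the turquoise one at (144,288) are look-alikes. The gauges are on the mat at (453,270) and (457,306). The dial is centred near (297,252), with the land at (280,285), the post near (284,207) and the ledge at (372,257). The scene view shows the same two lids at (443,210) and (171,344).

```bash
cat >> h.py <<'E'
def cloud(c):
    h,w=c['depth'].shape;u,v=np.meshgrid(np.arange(w),np.arange(h))
    p=cv2.undistortPoints(np.stack([u,v],-1).reshape(-1,1,2).astype(float),c['camera_matrix'],np.array([c['k1'],0,0,0,0.]))[:,0]
    P=np.c_[p,np.ones(len(p))]*c['depth'].reshape(-1,1)
    T=c['extrinsics'];return (P@T[:3,:3].T+T[:3,3]).reshape(h,w,3)
E
python3 - <<'E'
from h import *
c=shot('top');P=cloud(c);s=shot('scene');Q=cloud(s)
print('tips',ctrl.tips_ahead)
hsv=cv2.cvtColor(c['color'],cv2.COLOR_RGB2HSV)
def m(name,u,v):
    w=P[v-2:v+3,u-2:u+3].reshape(-1,3);print(name,np.median(w,0).round(4),hsv[v,u])
for a in [('col',297,252),('knob',333,252),('ledge',372,257),('land',280,285),('post',284,207),('house',257,210),('blade1',437,271),('h1',474,269),('blade2',442,307),('h2',480,303),('lidA',193,294),('lidB',455,208),('bench',400,350),('mat',430,290)]:m(*a)
def ms(name,u,v):
    w=Q[v-1:v+2,u-1:u+2].reshape(-1,3);print('s',name,np.median(w,0).round(4))
for a in [('lidA',443,210),('lidB',171,344),('bl1',185,243),('h1',143,250),('bl2',190,275),('h2',150,279),('mat',165,262),('knob',310,228),('post',377,280),('house',406,291),('bench',240,320)]:ms(*a)
# crops
im=c['color']
save('crop1.png',np.hstack([cv2.resize(im[190:320,230:400],None,fx=2.6,fy=2.6,interpolation=2)[:338],cv2.resize(im[235:335,400:510],None,fx=3.3,fy=3.38,interpolation=2)[:338]]))
E
```

```text
tips 0.019
col [0.5288 0.1121 0.1066] [ 13  49 161]
knob [0.5248 0.0307 0.1587] [ 13 153 235]
ledge [ 0.5215 -0.0693  0.0358] [ 19  20 246]
land [0.453  0.1568 0.0367] [ 11  49 141]
post [0.6376 0.1442 0.0851] [ 11  87 123]
house [0.64   0.2162 0.0299] [ 15 147 142]
blade1 [ 0.4874 -0.2361  0.0099] [ 20  12 248]
h1 [ 0.4909 -0.3205  0.0428] [ 20 172 242]
blade2 [ 0.3975 -0.2454  0.0154] [ 17  14 247]
h2 [ 0.4075 -0.3335  0.0423] [ 23 163 247]
lidA [0.4301 0.3783 0.0104] [ 20 122 247]
lidB [ 0.6483 -0.287   0.01  ] [ 17 136 242]
bench [ 0.2899 -0.1412 -0.    ] [ 10 174  88]
mat [ 0.4398 -0.2189  0.0033] [14 84 61]
s lidA [0.4386 0.3773 0.0099]
s lidB [ 0.655  -0.287   0.0106]
s bl1 [ 0.4037 -0.2393  0.0148]
s h1 [ 0.4167 -0.3298  0.0328]
s bl2 [ 0.4908 -0.2361  0.0097]
s h2 [ 0.5009 -0.3182  0.0318]
s mat [ 0.4408 -0.2892  0.0043]
s knob [0.5383 0.0291 0.157 ]
s post [0.6467 0.145  0.0859]
s house [0.6524 0.2113 0.0302]
s bench [ 6.234e-01 -1.438e-01  2.000e-04]
```

View pics/crop1.png

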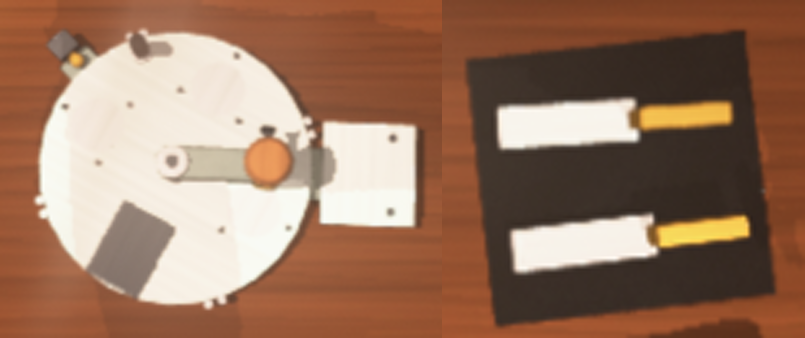

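The crop shows the land at its lower left, the post at upper left (at about 140,43), the detent housing outside the rim, and two gauges. The upper one has its blade top at 9.9 mm, 6.9 mm above the mat, so it's the thin one; the lower is 12 mm thick. Lid candidates in the top view are wood at (193,294) and (455,208), the pink and turquoise discs, the jar cap at (83,372) and the knob at (333,252). I choose the two plain wooden discs, which are 10 mm high.

```bash
cat > meas.py <<'E'
from h import *
def circ(xy):
    h=cv2.convexHull(xy.astype(np.float32))[:,0].astype(float)
    A=np.c_[2*h,np.ones(len(h))];s=np.linalg.lstsq(A,(h**2).sum(1),rcond=None)[0]
    return s[:2],np.sqrt(s[2]+s[:2]@s[:2])
def sel(P,x0,x1,y0,y1,z0,z1):
    return P[(P[...,0]>x0)&(P[...,0]<x1)&(P[...,1]>y0)&(P[...,1]<y1)&(P[...,2]>z0)&(P[...,2]<z1)]
def rect(S):
    (c,sz,a)=cv2.minAreaRect((S[:,:2]*1000).astype(np.float32));return np.round(c,1),np.round(sz,1),round(a,2)
if __name__=='__main__':
  for n in('top','scene'):
    c=shot(n);P=cloud(c);print(n)
    print('dial',circ(sel(P,.38,.68,-.015,.26,.027,.033)[:,:2]*1000))
    S=sel(P,.44,.61,-.14,-.03,.033,.039);print('ledge',rect(S))
    S=sel(P,.60,.68,.1,.2,.075,.092);print('post',rect(S),len(S))
    S=sel(P,.5,.56,.0,.06,.145,.165);print('knob',rect(S),S[:,2].max(),circ(S[:,:2]*1000))
    S=sel(P,.44,.54,-.38,-.27,.036,.047);print('thin handle',rect(S),len(S),np.median(S[:,2]))
    S=sel(P,.45,.54,-.29,-.17,.0065,.0125);print('thin blade',rect(S),len(S),np.median(S[:,2]))
    S=sel(P,.36,.44,-.38,-.28,.036,.047);print('thick handle',rect(S))
    hsv=cv2.cvtColor(c['color'],cv2.COLOR_RGB2HSV)
    for nm,b in(('A',(.38,.5,.32,.44)),('B',(.59,.72,-.35,-.22))):
        S=sel(P,*b,.006,.014);print('lid',nm,circ(S[:,:2]*1000),S.mean(0)*1000)
    land=(c['color'].max(2)<175)&(hsv[...,1]<90)&(P[...,2]>.032)&(P[...,2]<.041)&(P[...,0]>.4)&(P[...,0]<.52)&(P[...,1]>.1)&(P[...,1]<.22)
    print('land',rect(P[land]),land.sum())
    S=sel(P,.62,.70,.18,.26,.01,.1);print('house',rect(S),S[:,2].max())
E
python3 meas.py
```

```text
top
dial (array([539.51267393, 125.33767118]), np.float64(138.93008146747565))
ledge (array([521.9, -69.1]), array([82.1, 96.2]), 87.45)
post (array([639.8, 146.7]), array([13.4, 13.6]), 40.46) 38
knob (array([525.5,  29.3]), array([42. , 40.1]), 89.9) 0.16264509518200843 (array([526.09346872,  29.62605087]), np.float64(20.998060037612493))
thin handle (array([ 491.5, -318.3]), array([14.9, 70.4]), 4.8) 154 0.042677832489164014
thin blade (array([ 495.2, -230.4]), array([119.2,  86.1]), 89.89) 491 0.008997177165969594
thick handle (array([ 407.4, -329.3]), array([16.6, 68.6]), 5.81)
lid A (array([437.74840721, 398.51058832]), np.float64(56.31347825836039)) [431.9245613  379.35658685  10.50136001]
lid B (array([ 657.31564104, -277.81797499]), np.float64(81.44262921082432)) [ 652.22322384 -289.01011501   10.00208877]
land (array([451.6, 157.4]), array([54.9, 76.2]), 61.15) 656
house (array([635. , 209.2]), array([62.4, 36.1]), 60.76) 0.03845543733776102
scene
dial (array([541.394682  , 126.90953115]), np.float64(139.68304677662104))
ledge (array([524.3, -71. ]), array([83.8, 99.6]), 87.88)
post (array([643.5, 147.9]), array([13.4, 15.1]), 89.7) 53
knob (array([531.3,  29.4]), array([38. , 40.9]), 20.59) 0.1613907300075117 (array([530.80143567,  28.91550106]), np.float64(20.360619605489067))
thin handle (array([ 493.5, -320. ]), array([21.2, 68.5]), 1.38) 239 0.041973851522217664
thin blade (array([ 494.8, -233.3]), array([112. ,  87.4]), 88.73) 482 0.008626709524280018
thick handle (array([ 409.8, -330.5]), array([19.3, 69. ]), 4.34)
lid A (array([428.23500537, 380.89780149]), np.float64(32.85045084350747)) [433.77927516 378.07019654   9.08196594]
lid B (array([ 662.98796769, -290.27284584]), np.float64(57.15863055440187)) [ 653.4803618  -288.87735942    9.83775911]
land (array([453.7, 156.3]), array([55.2, 80. ]), 62.34) 481
house (array([637.3, 209.3]), array([65. , 36.3]), 60.6) 0.0365994917997563
```

```bash
cat >> h.py <<'E'
def yaw():
    q=readout.get_obs()['eef_rot'];r=R.from_quat([q[1],q[2],q[3],q[0]]);x=r.apply([1,0,0]);return np.degrees(np.arctan2(x[1],x[0]))
def go(x,y,z,yw):
    "mm, deg -> tool shift, tool rotvec"
    o=readout.get_obs();q=o['eef_rot'];r=R.from_quat([q[1],q[2],q[3],q[0]])
    a=np.radians(yw);X=[np.cos(a),np.sin(a),0];Y=[np.sin(a),-np.cos(a),0]
    t=R.from_matrix(np.c_[X,Y,[0,0,-1]])
    return r.inv().apply(np.array([x,y,z])-o['eef_pos']*1000).round(1),(r.inv()*t).as_rotvec().round(3)
A=np.array([530.5,113.]);PX=-92.4
E
python3 - <<'E'
from h import *
print(yaw(),go(642,146,200,16.5),go(642,146,70,16.5))
E
```

```text
25.3125280252231 (array([ 642.7, -432.3,   50.3]), array([-0.001, -0.   ,  0.154])) (array([ 642.7, -432.3,  180.3]), array([-0.001, -0.   ,  0.154]))
```

play_rows(xyz=[[50, -34, 5], [100, -67, 10], [150, -101, 15], [200, -134, 20], [250, -168, 25], [300, -202, 30], [350, -235, 35], [400, -269, 40], [450, -303, 45], [500, -336, 50]], rot=[[0, 0, 0.015], [0, 0, 0.03], [0, 0, 0.045], [0, 0, 0.06], [0, 0, 0.075], [0, 0, 0.09], [0, 0, 0.105], [0, 0, 0.12], [0, 0, 0.137], [0, 0, 0.154]], grip=[0.6, 0.6, 0.6, 0.6, 0.6, 0.6, 0.6, 0.6, 0.6, 0.6])

```text
time_s: 1.55
eef_pos: [0.5551, -0.0004, 0.2004]
eef_rot: [0.0, 0.99, 0.143, 0.0]
wrist_force: [0.8, -0.9, 0.3]
opening: 0.601
grasp_force: 0.0
```

```bash
python3 - <<'E'
from h import *
print(yaw(),go(642,146,200,16.5),readout.get_obs()['eef_pos'],readout.get_obs()['q'])
E
```

```text
16.469898788854398 (array([ 124.9, -115.7,    0.4]), array([ 0.   , -0.001, -0.001])) [ 5.55074765e-01 -3.80315580e-04  2.00357129e-01] [-2.14429956e-01  1.86270112e-01  1.70617110e+00 -2.00323000e-04
  1.24846764e+00  1.06897593e+00]
```

play_rows(xyz=[[42, -39, 0], [84, -77, 0], [125, -116, 0], [125, -116, 0], [125, -116, 30], [125, -116, 60], [125, -116, 90], [125, -116, 110], [125, -116, 127], [125, -116, 127]], rot=[[0, 0, 0], [0, 0, 0], [0, 0, 0], [0, 0, 0], [0, 0, 0], [0, 0, 0], [0, 0, 0], [0, 0, 0], [0, 0, 0], [0, 0, 0]], grip=[0.6, 0.6, 0.6, 0.6, 0.6, 0.6, 0.6, 0.6, 0.6, 0.6])

```text
time_s: 2.8
eef_pos: [0.6403, 0.1441, 0.072]
eef_rot: [-0.0, 0.99, 0.143, -0.001]
wrist_force: [0.3, -0.1, 0.5]
opening: 0.601
grasp_force: 0.0
```

play_rows(xyz=[[0, 0, 0], [0, 0, 0], [0, 0, 0], [0, 0, 0], [0, 0, 0], [0, 0, 0], [0, 0, 0], [0, 0, 0], [0, 0, 0], [0, 0, 0]], rot=[[0, 0, 0], [0, 0, 0], [0, 0, 0], [0, 0, 0], [0, 0, 0], [0, 0, 0], [0, 0, 0], [0, 0, 0], [0, 0, 0], [0, 0, 0]], grip=[0.4, 0.25, 0.1, 0.1, 0.1, 0.1, 0.1, 0.1, 0.1, 0.1])

```text
time_s: 4.05
eef_pos: [0.642, 0.1446, 0.0747]
eef_rot: [0.0, 0.99, 0.143, 0.001]
wrist_force: [-1.4, 0.2, 5.8]
opening: 0.162
grasp_force: 58.4
```

```bash
python3 - <<'E'
from h import *
c=shot('scene');save('s1.png',cv2.resize(c['color'][150:350,220:470],None,fx=2.4,fy=2.4))
o=readout.get_obs();r0=np.radians(yaw())
p0=o['eef_pos'][:2]*1000
A2=A
v=p0-A2;print(v,np.hypot(*v),np.degrees(np.arctan2(v[1],v[0])))
# arc in tool frame of this pose (tool x = radial out if aligned)
for s in (39,):
  for i in range(1,11):
    w=np.radians(s*i/10);Rm=np.array([[np.cos(w),-np.sin(w)],[np.sin(w),np.cos(w)]])
    d=Rm@v-v; print(tool(d[0],d[1],0).round(1),round(-w,3))
E
```

```text
[111.47976706  31.57256378] 115.86442615335709 15.812832686156419
[-0.2 -7.9 -0. ] -0.068
[ -0.9 -15.7  -0. ] -0.136
[ -2.1 -23.5  -0. ] -0.204
[ -3.9 -31.2  -0. ] -0.272
[ -6.2 -38.8  -0. ] -0.34
[ -9.  -46.1  -0. ] -0.408
[-12.3 -53.3  -0.1] -0.476
[-16.  -60.2  -0.1] -0.545
[-20.3 -66.9  -0.1] -0.613
[-24.9 -73.2  -0.1] -0.681
```

View pics/s1.png

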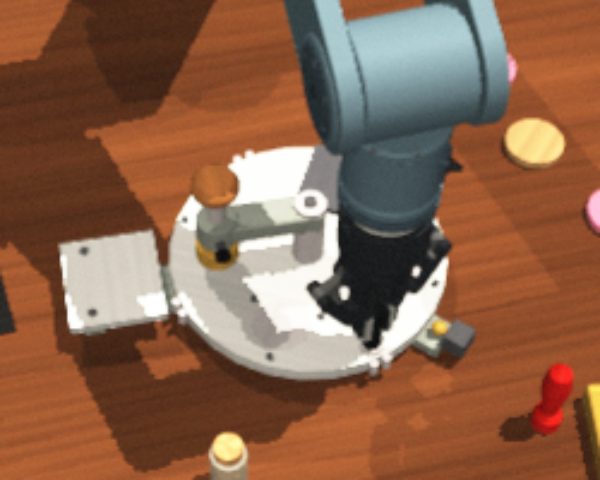

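Post gripped, with the tool vertical over it. The detent housing lies clear, outside the rim. Now I'll turn the dial anticlockwise along the arc.

play_rows(xyz=[[-0.2, -8, 0], [-1, -16, 0], [-2, -23.5, 0], [-4, -31, 0], [-6, -39, 0], [-9, -46, 0], [-12, -53, 0], [-16, -60, 0], [-20, -67, 0], [-25, -73, 0]], rot=[[0, 0, -0.068], [0, 0, -0.136], [0, 0, -0.204], [0, 0, -0.272], [0, 0, -0.34], [0, 0, -0.408], [0, 0, -0.476], [0, 0, -0.545], [0, 0, -0.613], [0, 0, -0.681]], grip=[0.1, 0.1, 0.1, 0.1, 0.1, 0.1, 0.1, 0.1, 0.1, 0.1])

```text
time_s: 5.35
eef_pos: [0.5988, 0.2084, 0.0748]
eef_rot: [0.0, 0.885, 0.466, 0.003]
wrist_force: [6.3, 5.5, -0.1]
opening: 0.166
grasp_force: 59.9
```

play_rows(xyz=[[-0.2, -8, 0], [-1, -16, 0], [-2, -23.5, 0], [-4, -31, 0], [-6, -39, 0], [-9, -46, 0], [-12, -53, 0], [-16, -60, 0], [-20, -67, 0], [-25, -73, 0]], rot=[[0, 0, -0.068], [0, 0, -0.136], [0, 0, -0.204], [0, 0, -0.272], [0, 0, -0.34], [0, 0, -0.408], [0, 0, -0.476], [0, 0, -0.545], [0, 0, -0.613], [0, 0, -0.681]], grip=[0.1, 0.1, 0.1, 0.1, 0.1, 0.1, 0.1, 0.1, 0.1, 0.1])

```text
time_s: 6.6
eef_pos: [0.5235, 0.2306, 0.0747]
eef_rot: [0.0, 0.678, 0.735, 0.003]
wrist_force: [1.9, 11.3, 2.0]
opening: 0.168
grasp_force: 60.2
```

```bash
python3 - <<'E'
from h import *
o=readout.get_obs();p=o['eef_pos'][:2]*1000;v=p-A
print(p,v,np.hypot(*v),np.degrees(np.arctan2(v[1],v[0])),yaw(),o['wrist_force'],o['q'])
for i in range(1,11):
    a=np.radians(37.8*i/10);Rm=np.array([[np.cos(a),-np.sin(a)],[np.sin(a),np.cos(a)]]);d=Rm@v-v; print(tool(d[0],d[1],0).round(1),round(-a,3))
E
```

```text
[523.45043341 230.62425828] [ -7.04956659 117.62425828] 117.83531951500572 93.42980137958502 94.67703371384917 [ 1.8952277  11.29049134  2.01633551] [0.20575881 0.38884503 1.73819484 0.00399214 1.0092043  0.12202208]
[-0.1 -7.8 -0. ] -0.066
[ -0.7 -15.5  -0.1] -0.132
[ -1.8 -23.2  -0.1] -0.198
[ -3.4 -30.8  -0.2] -0.264
[ -5.5 -38.3  -0.2] -0.33
[ -8.1 -45.6  -0.3] -0.396
[-11.2 -52.8  -0.3] -0.462
[-14.7 -59.7  -0.4] -0.528
[-18.7 -66.3  -0.4] -0.594
[-23.1 -72.7  -0.4] -0.66
```

play_rows(xyz=[[0, -8, 0], [-0.5, -15.5, 0], [-1.5, -23, 0], [-3, -31, 0], [-5, -38.5, 0], [-8, -46, 0], [-11, -53, 0], [-14.5, -60, 0], [-19, -67, 0], [-23, -73.5, 0]], rot=[[0, 0, -0.067], [0, 0, -0.134], [0, 0, -0.2], [0, 0, -0.267], [0, 0, -0.334], [0, 0, -0.4], [0, 0, -0.467], [0, 0, -0.534], [0, 0, -0.6], [0, 0, -0.67]], grip=[0.1, 0.1, 0.1, 0.1, 0.1, 0.1, 0.1, 0.1, 0.1, 0.1])

```text
time_s: 7.85
eef_pos: [0.4533, 0.2012, 0.0747]
eef_rot: [0.002, 0.398, 0.917, 0.003]
wrist_force: [3.1, 2.9, 4.2]
opening: 0.167
grasp_force: 61.0
```

play_rows(xyz=[[0, 0, 0], [0, 0, 0], [0, 0, 0], [0, 0, 0], [0, 0, 0], [0, 0, 0], [0, 0, 0], [0, 0, 0], [0, 0, 0], [0, 0, 0]], rot=[[0, 0, 0], [0, 0, 0], [0, 0, 0], [0, 0, 0], [0, 0, 0], [0, 0, 0], [0, 0, 0], [0, 0, 0], [0, 0, 0], [0, 0, 0]], grip=[0.1, 0.1, 0.3, 0.4, 0.5, 0.5, 0.5, 0.5, 0.5, 0.5])

```text
time_s: 9.1
eef_pos: [0.4507, 0.1993, 0.0733]
eef_rot: [0.0, 0.399, 0.917, 0.0]
wrist_force: [0.6, 0.1, -0.1]
opening: 0.497
grasp_force: 0.0
```

play_rows(xyz=[[0, 0, -20], [0, 0, -50], [0, 0, -80], [0, 0, -110], [0, 0, -130], [0, 0, -130], [0, 0, -130], [0, 0, -130], [0, 0, -130], [0, 0, -130]], rot=[[0, 0, 0], [0, 0, 0], [0, 0, 0], [0, 0, 0], [0, 0, 0], [0, 0, 0], [0, 0, 0], [0, 0, 0], [0, 0, 0], [0, 0, 0]], grip=[0.5, 0.5, 0.5, 0.5, 0.5, 0.5, 0.5, 0.5, 0.5, 0.5])

```text
time_s: 10.35
eef_pos: [0.4505, 0.1993, 0.2028]
eef_rot: [-0.0, 0.399, 0.917, -0.0]
wrist_force: [1.3, 0.2, -0.3]
opening: 0.499
grasp_force: 0.0
```

```bash
python3 - <<'E'
from h import *
from meas import *
for n in('top','scene'):
    c=shot(n);P=cloud(c);print(n)
    S=sel(P,.40,.50,.15,.25,.075,.092);print('post',rect(S),len(S))
    S=sel(P,.5,.56,.0,.06,.145,.165);print('knob',rect(S),S[:,2].max())
    S=sel(P,.44,.61,-.0155,.09,.0335,.039);print('land',rect(S),len(S))
    S=sel(P,.44,.61,-.14,-.033,.033,.039);print('ledge',rect(S))
    S=sel(P,.5,.56,.09,.135,.098,.112);print('col',rect(S))
    save(n+'1.png',cv2.resize(c['color'][150:350,200:470],None,fx=2.6,fy=2.6))
E
```

```text
top
post (array([0., 0.]), array([0., 0.]), 0.0) 0
knob (array([525.5,  29.3]), array([40.2, 42. ]), 0.35) 0.16282539640338056
land (array([524.7,  37.7]), array([167.9, 101.2]), 0.05) 397
ledge (array([521.8, -71.5]), array([77.4, 96.2]), 87.5)
col (array([529.2, 110.1]), array([28.4, 37.3]), 0.09)
scene
post (array([453.4, 200. ]), array([16.6, 21.2]), 55.39) 50
knob (array([531.5,  29.3]), array([37.6, 41.4]), 16.52) 0.1607042895942875
land (array([529.6,  37.3]), array([141.9, 102. ]), 0.34) 414
ledge (array([524.2, -72.8]), array([81. , 99.2]), 88.76)
col (array([533.6, 108.8]), array([37.4, 31.5]), 89.55)
```

View pics/scene1.png

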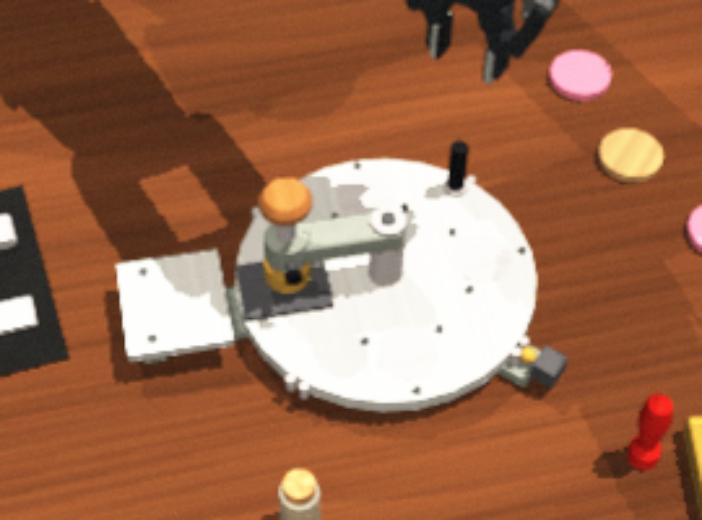

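The scene crop shows the land lying under the stamp at (287,285), in line with the ledge, with the post at (458,165). I'll check the angle by numbers.

```bash
python3 - <<'E'
from h import *
from meas import *
c=shot('scene');P=cloud(c);im=c['color'];hsv=cv2.cvtColor(im,cv2.COLOR_RGB2HSV)
m=(im.max(2)<150)&(hsv[...,1]<90)&(P[...,2]>.033)&(P[...,2]<.040)&(P[...,0]>.47)&(P[...,0]<.6)&(P[...,1]>-.03)&(P[...,1]<.09)
print('land',rect(P[m]),m.sum())
v,u=np.nonzero(m)
# front long edge: for each column, max row
pts=np.array([onz(c,a,v[u==a].max()+.5,.036)[:2] for a in np.unique(u) if (u==a).sum()>1])*1000
print(pts[::3].round(1).tolist())
# ledge far edge (bright) likewise
w=(im.min(2)>150)&(P[...,2]>.033)&(P[...,2]<.039)&(P[...,1]<-.03)&(P[...,1]>-.13)&(P[...,0]>.45)&(P[...,0]<.6)
v2,u2=np.nonzero(w);q=np.array([onz(c,a,v2[u2==a].max()+.5,.036)[:2] for a in np.unique(u2)])*1000;print(q[::3].round(1).tolist())
print(go(492.5,-319,120,0))
for n in('top','scene'):
    c=shot(n);P=cloud(c)
    S=sel(P,.46,.52,-.38,-.27,.037,.047);print(rect(S));
    im=c['color'];b=(im.min(2)>170)&(P[...,0]>.45)&(P[...,0]<.54)&(P[...,1]<-.16)&(P[...,1]>-.32)&(P[...,2]<.015);print(rect(P[b]))
E
```

```text
land (array([541.5,  37.9]), array([123.3,  69. ]), 64.74) 407
[[520.0, -12.5], [555.7, -12.7], [554.6, -5.8], [553.4, 1.0], [557.5, 6.9], [556.4, 13.8], [555.3, 20.7], [551.5, 28.2], [555.6, 34.0], [559.7, 39.8], [553.4, 48.0], [557.5, 53.8], [558.9, 60.2]]
[[477.4, -111.0], [543.0, -113.5], [570.0, -110.9], [571.4, -104.7], [570.4, -98.1], [571.8, -91.9], [570.7, -85.2], [572.2, -79.0], [571.1, -72.3], [572.6, -66.1], [574.0, -59.8], [570.4, -52.7], [571.9, -46.4], [573.3, -40.1], [574.8, -33.9]]
(array([-408.1, -322.3,   83.2]), array([-0.  ,  0.  ,  2.32]))
(array([ 491.3, -317.8]), array([14.6, 70.3]), 4.82)
(array([ 486.6, -237.3]), array([ 29.5, 105.2]), 3.07)
(array([ 494.5, -319.5]), array([20.3, 68.6]), 3.75)
(array([ 485.9, -238.7]), array([ 38.7, 106.7]), 4.97)
```

```bash
python3 - <<'E'
from h import *
print(yaw(),go(491.3,-298.7,200,94.4))
E
```

```text
132.91296455863807 (array([-392.4, -309.4,    3.3]), array([ 0.   , -0.   ,  0.672]))
```

play_rows(xyz=[[-39, -31, 0], [-78, -62, 0], [-118, -93, 0], [-157, -124, 0], [-196, -155, 0], [-235, -186, 0], [-275, -217, 0], [-314, -248, 0], [-353, -279, 0], [-392, -309, 0]], rot=[[0, 0, 0.067], [0, 0, 0.134], [0, 0, 0.2], [0, 0, 0.27], [0, 0, 0.335], [0, 0, 0.4], [0, 0, 0.47], [0, 0, 0.54], [0, 0, 0.6], [0, 0, 0.672]], grip=[0.5, 0.5, 0.5, 0.5, 0.5, 0.5, 0.5, 0.5, 0.5, 0.5])

```text
time_s: 11.85
eef_pos: [0.4912, -0.2999, 0.2034]
eef_rot: [0.0, 0.68, 0.733, 0.0]
wrist_force: [0.0, 0.4, 0.4]
opening: 0.499
grasp_force: 0.0
```

```bash
python3 - <<'E'
from h import *
print(yaw(),go(491.3,-298.7,28,94.4))
E
```

```text
94.2646280831416 (array([1.200e+00, 1.000e-01, 1.754e+02]), array([ 0.   ,  0.   , -0.002]))
```

play_rows(xyz=[[0, 0, 40], [0, 0, 80], [0, 0, 120], [1, 0, 150], [1, 0, 165], [1, 0, 175], [1, 0, 175], [1, 0, 175], [1, 0, 175], [1, 0, 175]], rot=[[0, 0, 0], [0, 0, 0], [0, 0, 0], [0, 0, 0], [0, 0, 0], [0, 0, 0], [0, 0, 0], [0, 0, 0], [0, 0, 0], [0, 0, 0]], grip=[0.5, 0.5, 0.5, 0.5, 0.5, 0.5, 0.5, 0.5, 0.3, 0.15])

```text
time_s: 13.1
eef_pos: [0.4918, -0.2977, 0.0293]
eef_rot: [0.001, 0.679, 0.734, 0.0]
wrist_force: [0.5, -1.0, 3.0]
opening: 0.181
grasp_force: 59.6
```

play_rows(xyz=[[0, 0, 0], [0, 0, 0], [0, 0, 0], [0, 0, 0], [0, 0, -2], [0, 0, -5], [0, 0, -10], [0, 0, -15], [0, 0, -20], [0, 0, -20]], rot=[[0, 0, 0], [0, 0, 0], [0, 0, 0], [0, 0, 0], [0, 0, 0], [0, 0, 0], [0, 0, 0], [0, 0, 0], [0, 0, 0], [0, 0, 0]], grip=[0.08, 0.08, 0.08, 0.08, 0.08, 0.08, 0.08, 0.08, 0.08, 0.08])

```text
time_s: 14.35
eef_pos: [0.4916, -0.2975, 0.049]
eef_rot: [0.001, 0.679, 0.734, 0.0]
wrist_force: [-0.1, 0.3, -3.3]
opening: 0.179
grasp_force: 58.9
```

```bash
python3 - <<'E'
from h import *
from meas import *
o=readout.get_obs();print(o['eef_pos'],yaw(),o['wrist_force'])
c=shot('top');P=cloud(c);im=c['color']
b=(im.min(2)>150)&(P[...,0]>.45)&(P[...,0]<.54)&(P[...,1]<-.16)&(P[...,1]>-.32)&(P[...,2]>.015)&(P[...,2]<.05);print(rect(P[b]),P[b][:,2].mean(), np.polyfit(P[b][:,1],P[b][:,2],1),b.sum())
S=P[b];print('nose y',np.percentile(S[:,1],99.5))
c=shot('scene');P=cloud(c);im=c['color']
b=(im.min(2)>150)&(P[...,0]>.45)&(P[...,0]<.54)&(P[...,1]<-.16)&(P[...,1]>-.32)&(P[...,2]>.015)&(P[...,2]<.05);print(rect(P[b]),P[b][:,2].mean(), np.polyfit(P[b][:,1],P[b][:,2],1),b.sum())
save('s2.png',cv2.resize(c['color'][150:350,80:330],None,fx=2.4,fy=2.4))
E
```

```text
[ 0.49155897 -0.29746796  0.048963  ] 94.41329860331815 [-0.07752908  0.30468612 -3.3127882 ]
(array([ 486.2, -235.7]), array([ 29.3, 101.3]), 4.44) 0.028886767128388287 [-0.00434601  0.02786566] 474
nose y -0.1860428127160982
(array([ 488. , -238.2]), array([ 34.9, 104.4]), 3.34) 0.028011447816113796 [-0.00015814  0.027974  ] 523
```

View pics/s2.png

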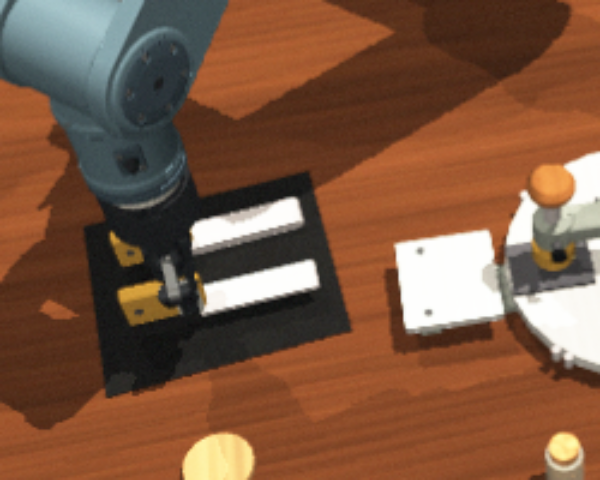

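The crop shows the thin gauge held level at (215,290), the thick one untouched behind it, and the ledge clear.

```bash
python3 - <<'E'
from h import *
print(go(491.6,-297.5,85,94.4),go(519.9,-144.3,85,87.3))
E
```

```text
(array([ -0.4,   0.4, -36.6]), array([0., 0., 0.])) (array([150.2,  40.4, -36.6]), array([0.   , 0.   , 0.124]))
```

play_rows(xyz=[[0, 0, -12], [0, 0, -25], [0, 0, -36], [30, 8, -36], [60, 16, -36], [90, 24, -36], [120, 32, -36], [140, 38, -36], [150, 40.5, -36], [150, 40.5, -36]], rot=[[0, 0, 0], [0, 0, 0], [0, 0, 0], [0, 0, 0.025], [0, 0, 0.05], [0, 0, 0.075], [0, 0, 0.1], [0, 0, 0.115], [0, 0, 0.124], [0, 0, 0.124]], grip=[0.08, 0.08, 0.08, 0.08, 0.08, 0.08, 0.08, 0.08, 0.08, 0.08])

```text
time_s: 15.7
eef_pos: [0.5203, -0.1443, 0.0848]
eef_rot: [0.0, 0.723, 0.691, 0.0]
wrist_force: [0.5, 0.8, -3.1]
opening: 0.175
grasp_force: 58.7
```

```bash
python3 - <<'E'
from h import *
from meas import *
o=readout.get_obs();print(o['eef_pos'],yaw(),o['wrist_force'],go(519.9,-144.3,64.5,87.3),go(523.4,-69.4,64.5,87.3))
for n in('top','scene'):
    c=shot(n);P=cloud(c);im=c['color']
    b=(im.min(2)>130)&(P[...,0]>.45)&(P[...,0]<.59)&(P[...,1]<-.01)&(P[...,1]>-.15)&(P[...,2]>.05)&(P[...,2]<.085);S=P[b];print(n,rect(S),S[:,2].mean(), np.polyfit(S[:,1],S[:,2],1),b.sum(),np.percentile(S[:,1],99.5))
E
```

```text
[ 0.52026335 -0.14430637  0.08475726] 87.37130527844705 [ 0.54484481  0.76231122 -3.08467107] (array([-0. , -0.4, 20.3]), array([0.   , 0.   , 0.001])) (array([75. , -0.3, 20.2]), array([0.   , 0.   , 0.001]))
top (array([522.8, -75.5]), array([86.4, 30.2]), 86.79) 0.06484510773787512 [-0.00316501  0.06461363] 433 -0.032128775236284546
scene (array([524.4, -84.8]), array([102.5,  36.8]), 84.71) 0.06365005935480446 [-0.00468509  0.06325544] 580 -0.034719567593860634
```

play_rows(xyz=[[0, 0, 10], [0, 0, 18], [0, 0, 20], [12, 0, 20], [24, 0, 20], [36, 0, 20], [48, 0, 20], [60, 0, 20], [70, 0, 20], [76, 0, 20]], rot=[[0, 0, 0], [0, 0, 0], [0, 0, 0], [0, 0, 0], [0, 0, 0], [0, 0, 0], [0, 0, 0], [0, 0, 0], [0, 0, 0], [0, 0, 0]], grip=[0.08, 0.08, 0.08, 0.08, 0.08, 0.08, 0.08, 0.08, 0.08, 0.08])

```text
time_s: 17.05
eef_pos: [0.5236, -0.0678, 0.0643]
eef_rot: [-0.0, 0.723, 0.691, -0.0]
wrist_force: [-0.8, 0.3, -3.9]
opening: 0.176
grasp_force: 58.8
```

play_rows(xyz=[[0, 0, 0], [0, 0, 0.7], [0, 0, 1.4], [0, 0, 2], [0, 0, 2.5], [0, 0, 2.5], [0, 0, 2.5], [0, 0, 2.5], [0, 0, 2.5], [0, 0, 2.5]], rot=[[0, 0, 0], [0, 0, 0], [0, 0, 0], [0, 0, 0], [0, 0, 0], [0, 0, 0], [0, 0, 0], [0, 0, 0], [0, 0, 0], [0, 0, 0]], grip=[0.08, 0.08, 0.08, 0.08, 0.08, 0.08, 0.08, 0.08, 0.08, 0.08])

```text
time_s: 18.3
eef_pos: [0.5236, -0.0688, 0.0623]
eef_rot: [0.0, 0.724, 0.69, -0.0]
wrist_force: [-5.5, -1.1, 6.0]
opening: 0.182
grasp_force: 60.0
```

```bash
python3 - <<'E'
from h import *
o=readout.get_obs();print(o['eef_pos'],yaw(),o['wrist_force'],go(523.4,-69.4,64.5,87.3))
c=shot('scene');save('s3.png',cv2.resize(c['color'][180:310,200:400],None,fx=3.5,fy=3.5,interpolation=2))
E
```

```text
[ 0.52359251 -0.06884872  0.06225199] 87.30882094136734 [-5.50282329 -1.13762067  6.01047802] (array([-0.6, -0.2, -2.2]), array([-0.,  0.,  0.]))
```

View pics/s3.png

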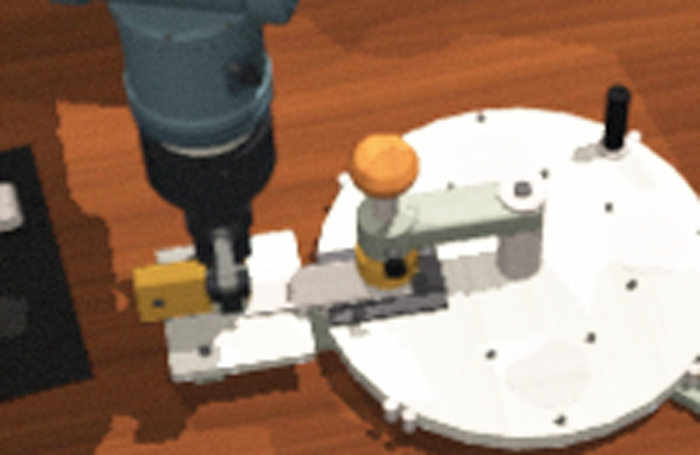

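The blade lies under the die at (385,265) and the handle is on the ledge. Next I release it and move over the knob.

play_rows(xyz=[[0, 0, 0], [0, 0, 0], [0, 0, 0], [0, 0, 0], [0, 0, -20], [0, 0, -60], [0, 0, -100], [0, 0, -140], [0, 0, -140], [0, 0, -140]], rot=[[0, 0, 0], [0, 0, 0], [0, 0, 0], [0, 0, 0], [0, 0, 0], [0, 0, 0], [0, 0, 0], [0, 0, 0], [0, 0, 0], [0, 0, 0]], grip=[0.3, 0.45, 0.45, 0.45, 0.45, 0.45, 0.45, 0.45, 0.2, 0])

```text
time_s: 19.6
eef_pos: [0.5232, -0.0684, 0.2011]
eef_rot: [-0.0, 0.724, 0.69, -0.0]
wrist_force: [0.4, -0.4, 0.2]
opening: 0.034
grasp_force: 0.0
```

```bash
python3 - <<'E'
from h import *
from meas import *
o=readout.get_obs();print(o['eef_pos'],go(528,29,190,87.3),go(528,29,180,87.3))
for n in('top','scene'):
    c=shot(n);P=cloud(c);im=c['color']
    b=(im.min(2)>110)&(P[...,0]>.45)&(P[...,0]<.59)&(P[...,1]<.05)&(P[...,1]>-.15)&(P[...,2]>.0405)&(P[...,2]<.046);S=P[b];print(n,rect(S),len(S),np.median(S[:,2]))
    S=sel(P,.48,.56,-.16,-.06,.07,.085);print('handle',rect(S),len(S))
    S=sel(P,.5,.56,.0,.06,.145,.165);print('knob',rect(S),np.percentile(S[:,2],[50,95,98]))
E
```

```text
[ 0.52318952 -0.06839131  0.20112001] (array([97.5,  0.2, 11.1]), array([-0.001, -0.   ,  0.   ])) (array([97.5,  0.2, 21.1]), array([-0.001, -0.   ,  0.   ]))
top (array([528.9, -23.6]), array([125.5,  82. ]), 76.85) 157 0.04265995654944166
handle (array([0., 0.]), array([0., 0.]), 0.0) 0
knob (array([525.5,  29.3]), array([42.1, 40.1]), 89.39) [0.15661308 0.16025707 0.16095328]
scene (array([549.1, -33.2]), array([108.7, 120.5]), 50.01) 267 0.04218087422027783
handle (array([524.7, -93.8]), array([67.3, 20.4]), 87.62) 221
knob (array([530.5,  28.1]), array([40.2, 39.6]), 44.76) [0.15510379 0.15903835 0.15961726]
```

play_rows(xyz=[[30, 0, 0], [60, 0, 0], [90, 0, 0], [97.5, 0, 0], [97.5, 0, 0], [97.5, 0, 8], [97.5, 0, 14], [97.5, 0, 19], [97.5, 0, 21], [97.5, 0, 21]], rot=[[0, 0, 0], [0, 0, 0], [0, 0, 0], [0, 0, 0], [0, 0, 0], [0, 0, 0], [0, 0, 0], [0, 0, 0], [0, 0, 0], [0, 0, 0]], grip=[0, 0, 0, 0, 0, 0, 0, 0, 0, 0])

```text
time_s: 20.95
eef_pos: [0.5281, 0.0287, 0.1807]
eef_rot: [-0.0, 0.724, 0.69, -0.0]
wrist_force: [1.1, 0.2, -0.4]
opening: -0.002
grasp_force: 0.0
```

play_rows(xyz=[[0, 0, 0.5], [0, 0, 1], [0, 0, 1.5], [0, 0, 2], [0, 0, 2.5], [0, 0, 3], [0, 0, 3.5], [0, 0, 4], [0, 0, 4.5], [0, 0, 5]], rot=[[0, 0, 0], [0, 0, 0], [0, 0, 0], [0, 0, 0], [0, 0, 0], [0, 0, 0], [0, 0, 0], [0, 0, 0], [0, 0, 0], [0, 0, 0]], grip=[0, 0, 0, 0, 0, 0, 0, 0, 0, 0])

```text
time_s: 22.2
eef_pos: [0.5283, 0.0288, 0.1764]
eef_rot: [0.0, 0.724, 0.69, 0.0]
wrist_force: [-2.0, -0.1, 4.5]
opening: 0.001
grasp_force: 2.8
```

play_rows(xyz=[[0, 0, 0.4], [0, 0, 0.8], [0, 0, 1.2], [0, 0, 1.6], [0, 0, 2], [0, 0, 2.4], [0, 0, 2.8], [0, 0, 3.2], [0, 0, 3.6], [0, 0, 4]], rot=[[0, 0, 0], [0, 0, 0], [0, 0, 0], [0, 0, 0], [0, 0, 0], [0, 0, 0], [0, 0, 0], [0, 0, 0], [0, 0, 0], [0, 0, 0]], grip=[0, 0, 0, 0, 0, 0, 0, 0, 0, 0])

```text
time_s: 23.45
eef_pos: [0.5283, 0.0288, 0.1724]
eef_rot: [0.0, 0.723, 0.69, 0.0]
wrist_force: [-2.3, 0.4, 5.6]
opening: -0.001
grasp_force: 2.8
```

play_rows(xyz=[[0, 0, 0.3], [0, 0, 0.6], [0, 0, 0.9], [0, 0, 1.2], [0, 0, 1.4], [0, 0, 1.6], [0, 0, 1.8], [0, 0, 2], [0, 0, 2], [0, 0, 2]], rot=[[0, 0, 0], [0, 0, 0], [0, 0, 0], [0, 0, 0], [0, 0, 0], [0, 0, 0], [0, 0, 0], [0, 0, 0], [0, 0, 0], [0, 0, 0]], grip=[0, 0, 0, 0, 0, 0, 0, 0, 0, 0])

```text
time_s: 24.7
eef_pos: [0.5283, 0.0288, 0.1706]
eef_rot: [0.0, 0.723, 0.69, 0.0]
wrist_force: [-2.6, 0.5, 6.4]
opening: -0.0
grasp_force: 3.5
```

play_rows(xyz=[[0, 0, 0.2], [0, 0, 0.4], [0, 0, 0.6], [0, 0, 0.8], [0, 0, 1], [0, 0, 1.2], [0, 0, 1.4], [0, 0, 1.5], [0, 0, 1.5], [0, 0, 1.5]], rot=[[0, 0, 0], [0, 0, 0], [0, 0, 0], [0, 0, 0], [0, 0, 0], [0, 0, 0], [0, 0, 0], [0, 0, 0], [0, 0, 0], [0, 0, 0]], grip=[0, 0, 0, 0, 0, 0, 0, 0, 0, 0])

```text
time_s: 25.95
eef_pos: [0.5284, 0.0288, 0.1705]
eef_rot: [0.0, 0.723, 0.69, 0.0]
wrist_force: [-7.8, 0.6, 16.9]
opening: 0.003
grasp_force: 8.2
```

play_rows(xyz=[[0, 0, 0.2], [0, 0, 0.4], [0, 0, 0.6], [0, 0, 0.6], [0, 0, 0.6], [0, 0, 0.6], [0, 0, 0], [0, 0, -5], [0, 0, -15], [0, 0, -30]], rot=[[0, 0, 0], [0, 0, 0], [0, 0, 0], [0, 0, 0], [0, 0, 0], [0, 0, 0], [0, 0, 0], [0, 0, 0], [0, 0, 0], [0, 0, 0]], grip=[0, 0, 0, 0, 0, 0, 0, 0, 0, 0])

```text
time_s: 27.2
eef_pos: [0.5279, 0.0289, 0.1986]
eef_rot: [-0.0, 0.724, 0.69, -0.0]
wrist_force: [0.2, -0.5, 0.5]
opening: -0.003
grasp_force: 0.0
```

```bash
python3 - <<'E'
from h import *
from meas import *
o=readout.get_obs();print(o['eef_pos'],o['wrist_force'])
for n in('top','scene'):
    c=shot(n);P=cloud(c);im=c['color']
    S=sel(P,.48,.56,-.16,-.05,.07,.085);print('handle',rect(S),len(S))
    S=sel(P,.5,.56,.0,.06,.13,.155);print('knob',rect(S),np.percentile(S[:,2],[50,95,98]))
print(go(522.3,-71,200,87.3))
E
```

```text
[0.52789371 0.02886404 0.19855372] [ 0.21962878 -0.51299013  0.45813185]
handle (array([ 520.3, -108.9]), array([32.5, 15.5]), 83.75) 89Traceback (most recent call last):
  File "<stdin>", line 7, in <module>
    return _quantile_unchecked(
        a, q, axis, out, overwrite_input, method, keepdims, weights)
    return _ureduce(a,
                    func=_quantile_ureduce_func,
    ...<5 lines>...
                    overwrite_input=overwrite_input,
                    method=method)
    r = func(a, **kwargs)
    result = _quantile(arr,
                       quantiles=q,
    ...<2 lines>...
                       out=out,
                       weights=wgt)
    slices_having_nans = np.isnan(arr[-1, ...])
                                  ~~~^^^^^^^^^
IndexError: index -1 is out of bounds for axis 0 with size 0
```

```bash
python3 - <<'E'
from h import *
print(go(523.5,-69,198,87.3), go(523.5,-69,64,87.3))
E
```

```text
(array([-97.8,  -1.3,   3.3]), array([0.003, 0.   , 0.   ])) (array([-97.8,  -1.7, 137.3]), array([0.003, 0.   , 0.   ]))
```

play_rows(xyz=[[-30, 0, 0], [-60, 0, 0], [-90, 0, 0], [-98, -1, 0], [-98, -1, 30], [-98, -1, 60], [-98, -1, 85], [-98, -1, 100], [-98, -1, 100], [-98, -1, 100]], rot=[[0, 0, 0], [0, 0, 0], [0, 0, 0], [0, 0, 0], [0, 0, 0], [0, 0, 0], [0, 0, 0], [0, 0, 0], [0, 0, 0], [0, 0, 0]], grip=[0.2, 0.4, 0.45, 0.45, 0.45, 0.45, 0.45, 0.45, 0.45, 0.45])

```text
time_s: 28.5
eef_pos: [0.5234, -0.0691, 0.0993]
eef_rot: [0.001, 0.723, 0.69, 0.0]
wrist_force: [0.1, -0.6, 0.7]
opening: 0.45
grasp_force: 0.0
```

```bash
python3 - <<'E'
from h import *
print(go(523.5,-69,64,87.3),readout.get_obs()['eef_pos'])
from meas import *
for n in('top','scene'):
    c=shot(n);P=cloud(c)
    S=sel(P,.5,.56,.0,.06,.135,.165);print('knob',rect(S),np.percentile(S[:,2],[50,95,98]),len(S))
E
```

```text
(array([ 0.1,  0. , 35.3]), array([0.002, 0.   , 0.   ])) [ 0.52339168 -0.06910089  0.0993201 ]
knob (array([526.1,  30.1]), array([40.7, 40.4]), 1.19) [0.1496291  0.15351443 0.15454109] 286
knob (array([530. ,  28.6]), array([41.5, 39.1]), 76.2) [0.14827338 0.15277472 0.15341463] 299
```

play_rows(xyz=[[0, 0, 12], [0, 0, 24], [0, 0, 32], [0, 0, 35], [0, 0, 35], [0, 0, 35], [0, 0, 35], [0, 0, 35], [0, 0, 35], [0, 0, 35]], rot=[[0, 0, 0], [0, 0, 0], [0, 0, 0], [0, 0, 0], [0, 0, 0], [0, 0, 0], [0, 0, 0], [0, 0, 0], [0, 0, 0], [0, 0, 0]], grip=[0.45, 0.45, 0.45, 0.45, 0.45, 0.3, 0.2, 0.1, 0.1, 0.1])

```text
time_s: 29.85
eef_pos: [0.5234, -0.0692, 0.0639]
eef_rot: [0.001, 0.724, 0.69, 0.001]
wrist_force: [3.3, 1.0, 3.9]
opening: 0.18
grasp_force: 59.3
```

play_rows(xyz=[[0, 0, 0], [0, 0, 0], [-1, 0, 0], [-2, 0, 0], [-4, 0, 0], [-6, 0, 0], [-9, 0, 0], [-12, 0, 0], [-15, 0, 0], [-18, 0, 0]], rot=[[0, 0, 0], [0, 0, 0], [0, 0, 0], [0, 0, 0], [0, 0, 0], [0, 0, 0], [0, 0, 0], [0, 0, 0], [0, 0, 0], [0, 0, 0]], grip=[0.1, 0.1, 0.1, 0.1, 0.1, 0.1, 0.1, 0.1, 0.1, 0.1])

```text
time_s: 31.1
eef_pos: [0.5215, -0.0805, 0.0638]
eef_rot: [-0.004, 0.723, 0.691, 0.003]
wrist_force: [1.7, 32.1, 17.5]
opening: 0.182
grasp_force: 61.2
```

```bash
python3 - <<'E'
from h import *
o=readout.get_obs();print(o['eef_pos'],o['wrist_force'],o['torque'],yaw())
from meas import *
for n in('top','scene'):
    c=shot(n);P=cloud(c)
    S=sel(P,.48,.56,-.17,-.05,.07,.085);print('handle',rect(S),len(S))
    S=sel(P,.5,.56,.0,.06,.135,.165);print('knob',rect(S),np.percentile(S[:,2],[50,95,98]),len(S))
save('s4.png',cv2.resize(c['color'][180:310,200:400],None,fx=3.5,fy=3.5,interpolation=2))
E
```

```text
[ 0.5215367  -0.08046943  0.06384356] [ 1.71307374 32.09862234 17.50864664] [ 4.28442479 -0.4941922  -0.06997586] 87.37196878709032
handle (array([0., 0.]), array([0., 0.]), 0.0) 0
knob (array([526. ,  30.1]), array([40.5, 40.4]), 0.55) [0.14976798 0.15363817 0.15458169] 287
handle (array([ 522.3, -104.1]), array([68.7, 18.1]), 84.98) 140
knob (array([530.4,  29. ]), array([38.3, 40.6]), 19.37) [0.14813177 0.1524215  0.15332411] 300
```

View pics/s4.png

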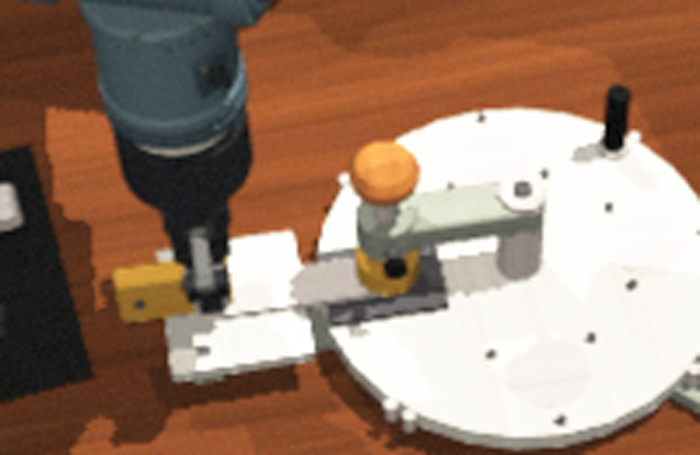

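The gauge is sliding out and the knob height is unchanged (153.5 mm, as before). The hand is pressing down a little, so I'll ease that and keep drawing level.

play_rows(xyz=[[0, 0, -0.4], [0, 0, -0.8], [-1.5, 0, -1], [-3, 0, -1], [-5, 0, -1], [-7, 0, -1], [-9, 0, -1], [-11, 0, -1], [-13, 0, -1], [-15, 0, -1]], rot=[[0, 0, 0], [0, 0, 0], [0, 0, 0], [0, 0, 0], [0, 0, 0], [0, 0, 0], [0, 0, 0], [0, 0, 0], [0, 0, 0], [0, 0, 0]], grip=[0.1, 0.1, 0.1, 0.1, 0.1, 0.1, 0.1, 0.1, 0.1, 0.1])

```text
time_s: 32.45
eef_pos: [0.5197, -0.0956, 0.0639]
eef_rot: [-0.005, 0.723, 0.691, 0.002]
wrist_force: [1.8, 29.6, 12.7]
opening: 0.181
grasp_force: 60.4
```

play_rows(xyz=[[-2, 0, -0.3], [-4, 0, -0.5], [-6, 0, -0.5], [-8, 0, -0.5], [-10, 0, -0.5], [-12, 0, -0.5], [-14, 0, -0.5], [-16, 0, -0.5], [-18, 0, -0.5], [-20, 0, -0.5]], rot=[[0, 0, 0], [0, 0, 0], [0, 0, 0], [0, 0, 0], [0, 0, 0], [0, 0, 0], [0, 0, 0], [0, 0, 0], [0, 0, 0], [0, 0, 0]], grip=[0.1, 0.1, 0.1, 0.1, 0.1, 0.1, 0.1, 0.1, 0.1, 0.1])

```text
time_s: 33.7
eef_pos: [0.5201, -0.1221, 0.0648]
eef_rot: [0.0, 0.723, 0.69, -0.0]
wrist_force: [-0.8, -0.1, -2.6]
opening: 0.176
grasp_force: 58.4
```

play_rows(xyz=[[-3, 0, 0], [-6, 0, 0], [-9, 0, 0], [-12, 0, 0], [-15, 0, 0], [-20, 0, 0], [-25, 0, 0], [-30, 0, 0], [-33, 0, 0], [-35, 0, 0]], rot=[[0, 0, 0], [0, 0, 0], [0, 0, 0], [0, 0, 0], [0, 0, 0], [0, 0, 0], [0, 0, 0], [0, 0, 0], [0, 0, 0], [0, 0, 0]], grip=[0.1, 0.1, 0.1, 0.1, 0.1, 0.1, 0.1, 0.1, 0.1, 0.1])

```text
time_s: 34.95
eef_pos: [0.5184, -0.1571, 0.0648]
eef_rot: [-0.0, 0.724, 0.69, 0.0]
wrist_force: [-0.1, 0.1, -3.2]
opening: 0.178
grasp_force: 58.4
```

```bash
python3 - <<'E'
from h import *
o=readout.get_obs();print(o['eef_pos'],o['wrist_force'],yaw())
from meas import *
for n in('top','scene'):
    c=shot(n);P=cloud(c)
    S=sel(P,.5,.56,.0,.06,.135,.165);print('knob',rect(S),np.percentile(S[:,2],[50,95,98]),len(S))
    im=c['color'];b=(im.min(2)>110)&(P[...,0]>.45)&(P[...,0]<.59)&(P[...,1]<.02)&(P[...,1]>-.13)&(P[...,2]>.0405)&(P[...,2]<.052);S=P[b];print('blade',rect(S),np.percentile(S[:,1],99),np.median(S[:,2]))
print(go(489.6,-299,85,94.4))
E
```

```text
[ 0.51843504 -0.15713571  0.06479752] [-0.06381467  0.09425301 -3.15298102] 87.297963749426
knob (array([526. ,  30.2]), array([40.6, 40.3]), 0.18) [0.14989285 0.15370202 0.15480989] 289
blade (array([519.9, -69.6]), array([111. , 100.5]), 64.92) -0.02656176897640121 0.04345519001629761
knob (array([530. ,  28.2]), array([42.1, 39.2]), 65.31) [0.14819401 0.15206351 0.1527508 ] 300
blade (array([534. , -78.7]), array([115.7,  72.2]), 56.84) -0.0424870272180242 0.04257519556594458
(array([-143.1,  -22.1,  -20.2]), array([ 0.   , -0.   , -0.124]))
```

```bash
python3 - <<'E'
from h import *
print(go(491.7,-297.8,85,94.4))
E
```

```text
(array([-141.8,  -20.1,  -20.2]), array([ 0.   , -0.   , -0.124]))
```

play_rows(xyz=[[0, 0, -10], [0, 0, -20], [-20, -3, -20], [-45, -7, -20], [-70, -11, -20], [-95, -15, -20], [-120, -18, -20], [-135, -21, -20], [-141.8, -22, -20], [-141.8, -22, -20]], rot=[[0, 0, 0], [0, 0, 0], [0, 0, -0.018], [0, 0, -0.04], [0, 0, -0.06], [0, 0, -0.08], [0, 0, -0.1], [0, 0, -0.115], [0, 0, -0.124], [0, 0, -0.124]], grip=[0.1, 0.1, 0.1, 0.1, 0.1, 0.1, 0.1, 0.1, 0.1, 0.1])

```text
time_s: 36.3
eef_pos: [0.49, -0.2977, 0.0852]
eef_rot: [0.0, 0.68, 0.734, 0.0]
wrist_force: [0.7, 0.3, -2.9]
opening: 0.181
grasp_force: 58.6
```

```bash
python3 - <<'E'
from h import *
from meas import *
o=readout.get_obs();print(go(491.7,-297.8,31.5,94.4),o['wrist_force'],o['eef_pos'])
for n in('top','scene'):
    c=shot(n);P=cloud(c);im=c['color']
    b=(im.min(2)>130)&(P[...,0]>.45)&(P[...,0]<.55)&(P[...,1]<-.16)&(P[...,1]>-.32)&(P[...,2]>.045)&(P[...,2]<.085);S=P[b];print(n,rect(S),S[:,2].mean(), np.polyfit(S[:,1],S[:,2],1))
E
```

```text
(array([-0.3,  1.7, 53.7]), array([ 0.,  0., -0.])) [ 0.65249751  0.33189082 -2.85906191] [ 0.48995711 -0.29766844  0.08524101]
top (array([ 484.2, -236.8]), array([ 29.9, 107.1]), 4.11) 0.06354119601083608 [9.99948197e-05 6.35646714e-02]
scene (array([ 486.3, -238.4]), array([ 37.6, 106.1]), 6.65) 0.06266591430120712 [-0.00107207  0.06241232]
```

play_rows(xyz=[[0, 1.5, 12], [0, 1.5, 24], [0, 1.5, 36], [0, 1.5, 45], [0, 1.5, 50], [0, 1.5, 53], [0, 1.5, 54.5], [0, 1.5, 54.5], [0, 1.5, 54.5], [0, 1.5, 54.5]], rot=[[0, 0, 0], [0, 0, 0], [0, 0, 0], [0, 0, 0], [0, 0, 0], [0, 0, 0], [0, 0, 0], [0, 0, 0], [0, 0, 0], [0, 0, 0]], grip=[0.1, 0.1, 0.1, 0.1, 0.1, 0.1, 0.1, 0.1, 0.1, 0.1])

```text
time_s: 37.65
eef_pos: [0.4914, -0.2976, 0.0309]
eef_rot: [0.0, 0.679, 0.734, -0.0]
wrist_force: [-2.6, 2.7, 6.1]
opening: 0.175
grasp_force: 59.6
```

play_rows(xyz=[[0, 0, 0], [0, 0, 0], [0, 0, 0], [0, 0, 0], [0, 0, 0], [0, 0, -15], [0, 0, -50], [0, 0, -90], [0, 0, -130], [0, 0, -150]], rot=[[0, 0, 0], [0, 0, 0], [0, 0, 0], [0, 0, 0], [0, 0, 0], [0, 0, 0], [0, 0, 0], [0, 0, 0], [0, 0, 0], [0, 0, 0]], grip=[0.25, 0.4, 0.5, 0.5, 0.5, 0.5, 0.5, 0.5, 0.5, 0.5])

```text
time_s: 38.9
eef_pos: [0.4924, -0.2983, 0.1844]
eef_rot: [0.003, 0.679, 0.734, -0.0]
wrist_force: [0.0, -0.0, -0.3]
opening: 0.5
grasp_force: 0.0
```

```bash
cat > lid.py <<'E'
from h import *
def lids():
    "wood-coloured round blobs at lid height, both views"
    for n in('top','scene'):
        c=shot(n);P=cloud(c);hsv=cv2.cvtColor(c['color'],cv2.COLOR_RGB2HSV)
        m=((P[...,2]>.005)&(P[...,2]<.05)&(hsv[...,0]>12)&(hsv[...,0]<27)&(hsv[...,1]>70)&(hsv[...,1]<200)&(hsv[...,2]>140)).astype(np.uint8)
        k,l,st,ce=cv2.connectedComponentsWithStats(m)
        for i in range(1,k):
            if 250<st[i,4]<1500 and max(st[i,2:4])<50:
                q=l==i;z=np.median(P[q][:,2])
                ct=max(cv2.findContours(q.astype(np.uint8),cv2.RETR_EXTERNAL,cv2.CHAIN_APPROX_NONE)[0],key=len)[:,0]
                w=np.array([onz(c,a,b,z)[:2] for a,b in ct])*1000
                print(n,ce[i].round(),'c',np.round(cv2.minEnclosingCircle(w.astype(np.float32))[0],1),'mean',(P[q].mean(0)*1000).round(1),'r',round(cv2.minEnclosingCircle(w.astype(np.float32))[1],1))
if __name__=='__main__':
    from meas import *
    lids()
    for n in('top','scene'):
        c=shot(n);P=cloud(c);im=c['color']
        S=sel(P,.46,.52,-.38,-.27,.037,.047);print('thin h',rect(S),np.median(S[:,2]))
        b=(im.min(2)>170)&(P[...,0]>.45)&(P[...,0]<.54)&(P[...,1]<-.16)&(P[...,1]>-.32)&(P[...,2]<.02);print(rect(P[b]),np.median(P[b][:,2]))
E
python3 lid.py
```

```text
top [455. 207.] c [ 650.4 -286.2] mean [ 650.6 -286.2   10.3] r 30.1
top [193. 293.] c [431.6 378.6] mean [431.5 378.4  10.9] r 29.6
scene [442. 209.] c [435.3 377.5] mean [434.6 377.5   9.2] r 31.5
scene [170. 344.] c [ 653.2 -287.4] mean [ 652.8 -288.9   10. ] r 31.3
scene [112. 364.] c [ 681.  -398.1] mean [ 680.6 -397.6   24.2] r 45.3
scene [283. 370.] c [765.4 -84. ] mean [761.6 -75.6  10.7] r 39.0
scene [ 16. 397.] c [ 707.8 -571.8] mean [ 707.2 -571.7   24.8] r 28.8
thin h (array([ 492.2, -317. ]), array([14.9, 68.9]), 6.15) 0.04291525924303463
(array([ 486.1, -237.1]), array([ 29.6, 104.3]), 4.08) 0.009270626203292442
thin h (array([ 494. , -319.6]), array([20.3, 67.9]), 4.71) 0.04181253270834073
(array([ 485.2, -238.6]), array([ 39.7, 106.6]), 3.27) 0.008423471491305623
```

Gauge laid flat. Next I locate the nest pins (dark dots on the deck) to refine the nest centres.

```bash
cat > pins.py <<'E'
from h import *
A=np.array([532.,114.]);px=-92.7
def d(a): a=np.radians(a);return np.array([np.cos(a),np.sin(a)])
for n in('top','scene'):
    c=shot(n);g=cv2.GaussianBlur(cv2.cvtColor(c['color'],cv2.COLOR_RGB2GRAY),(3,3),0)
    bh=cv2.morphologyEx(g,cv2.MORPH_BLACKHAT,np.ones((9,9),np.uint8)).astype(float)
    for k,a in((1,90),(2,180),(3,-90)):
        C=A+85*d(px+a);off=[]
        for b in(0,120,-120):
            p=C+36.5*d(px+a+b);u,v=proj(c,[p[0]/1000,p[1]/1000,.034])[0]
            ui,vi=int(round(u)),int(round(v));w=bh[vi-5:vi+6,ui-5:ui+6]
            j,i=np.unravel_index(w.argmax(),w.shape);y0,x0=vi-5+j,ui-5+i
            ww=bh[y0-2:y0+3,x0-2:x0+3];yy,xx=np.mgrid[y0-2:y0+3,x0-2:x0+3]
            q=onz(c,(ww*xx).sum()/ww.sum(),(ww*yy).sum()/ww.sum(),.033)[:2]*1000
            off.append([*(q-p).round(1),w.max()])
        print(n,k,C.round(1),off)
E
python3 pins.py
python3 - <<'E'
from h import *
print(go(651.8,-286.9,180,-2.7))
E
```

```text
top 1 [616.9 110. ] [[np.float64(-2.4), np.float64(2.0), np.float64(58.0)], [np.float64(-2.8), np.float64(2.0), np.float64(42.0)], [np.float64(-1.6), np.float64(1.6), np.float64(48.0)]]
top 2 [536.  198.9] [[np.float64(-2.8), np.float64(0.7), np.float64(61.0)], [np.float64(-3.2), np.float64(0.1), np.float64(59.0)], [np.float64(-2.7), np.float64(0.6), np.float64(57.0)]]
top 3 [447.1 118. ] [[np.float64(-1.3), np.float64(0.5), np.float64(49.0)], [np.float64(-1.5), np.float64(0.9), np.float64(41.0)], [np.float64(-2.1), np.float64(1.2), np.float64(39.0)]]
scene 1 [616.9 110. ] [[np.float64(-0.4), np.float64(0.9), np.float64(110.0)], [np.float64(-1.0), np.float64(0.4), np.float64(102.0)], [np.float64(0.0), np.float64(0.5), np.float64(112.0)]]
scene 2 [536.  198.9] [[np.float64(-1.5), np.float64(-0.6), np.float64(100.0)], [np.float64(-0.7), np.float64(-0.3), np.float64(96.0)], [np.float64(-0.6), np.float64(-0.2), np.float64(114.0)]]
scene 3 [447.1 118. ] [[np.float64(0.1), np.float64(-1.0), np.float64(73.0)], [np.float64(-1.1), np.float64(-0.1), np.float64(44.0)], [np.float64(9.7), np.float64(-16.6), np.float64(124.0)]]
(array([ -2.5, 161.4,  -1.1]), array([-0.002,  0.   ,  1.695]))
```

Pins match the predictions within about 2 mm, and the dial sits at its click. On to the first lid, at (651.8, -286.9).

play_rows(xyz=[[0, 16, 0], [0, 32, 0], [-1, 48, 0], [-1, 64, 0], [-1, 80, 0], [-1.5, 96, 0], [-2, 112, 0], [-2, 130, 0], [-2.5, 145, 0], [-2.5, 161, 0]], rot=[[0, 0, 0.17], [0, 0, 0.34], [0, 0, 0.51], [0, 0, 0.68], [0, 0, 0.85], [0, 0, 1.02], [0, 0, 1.19], [0, 0, 1.36], [0, 0, 1.53], [0, 0, 1.695]], grip=[0.5, 0.6, 0.7, 0.8, 0.9, 0.95, 0.95, 0.95, 0.95, 0.95])

```text
time_s: 40.45
eef_pos: [0.6517, -0.2871, 0.178]
eef_rot: [-0.001, 1.0, -0.026, -0.001]
wrist_force: [-0.4, 0.3, -0.1]
opening: 0.952
grasp_force: 0.0
```

```bash
python3 - <<'E'
from h import *
print(yaw(),go(651.8,-286.9,25,-2.7))
E
python3 -c "
import lid;lid.lids()"
```

```text
-3.025704026401903 (array([5.00e-01, 1.00e-01, 1.53e+02]), array([-0.002,  0.003, -0.006]))
top [454. 207.] c [ 650.4 -285.3] mean [ 651.  -283.5   10.3] r 29.9
top [193. 293.] c [431.1 378.7] mean [431.4 378.8  10.9] r 30.1
scene [442. 209.] c [435.1 377.6] mean [434.4 377.4   9.1] r 31.5
scene [170. 344.] c [ 652.3 -288.2] mean [ 652.4 -289.7   10. ] r 30.6
scene [284. 370.] c [765.2 -84. ] mean [761.3 -73.8  10.5] r 39.0
scene [ 15. 397.] c [ 708.3 -572.2] mean [ 707.3 -572.8   24.2] r 28.1
```

play_rows(xyz=[[0, 0, 40], [0, 0, 80], [0, 0, 115], [0, 0, 140], [0, 0, 150], [0, 0, 156], [0, 0, 160], [0, 0, 162], [0, 0, 162], [0, 0, 162]], rot=[[0, 0, 0], [0, 0, 0], [0, 0, 0], [0, 0, 0], [0, 0, 0], [0, 0, 0], [0, 0, 0], [0, 0, 0], [0, 0, 0], [0, 0, 0]], grip=[0.95, 0.95, 0.95, 0.95, 0.95, 0.95, 0.95, 0.95, 0.95, 0.95])

```text
time_s: 41.8
eef_pos: [0.6523, -0.2876, 0.0188]
eef_rot: [0.0, 1.0, -0.024, 0.0]
wrist_force: [-0.3, -0.2, 0.6]
opening: 0.954
grasp_force: 0.0
```

play_rows(xyz=[[0, 0, 0], [0, 0, 0], [0, 0, 0], [0, 0, 0], [0, 0, 0], [0, 0, 0], [0, 0, 0], [0, 0, 0], [0, 0, 0], [0, 0, 0]], rot=[[0, 0, 0], [0, 0, 0], [0, 0, 0], [0, 0, 0], [0, 0, 0], [0, 0, 0], [0, 0, 0], [0, 0, 0], [0, 0, 0], [0, 0, 0]], grip=[0.85, 0.78, 0.74, 0.7, 0.66, 0.62, 0.6, 0.6, 0.6, 0.6])

```text
time_s: 43.05
eef_pos: [0.6524, -0.2877, 0.0192]
eef_rot: [0.0, 1.0, -0.024, 0.0]
wrist_force: [-1.6, 1.0, 5.9]
opening: 0.666
grasp_force: 62.5
```

play_rows(xyz=[[0, 0, -2], [0, 0, -5], [0, 0, -10], [0, 0, -20], [0, 0, -40], [0, 0, -70], [0, 0, -100], [0, 0, -110], [0, 0, -110], [0, 0, -110]], rot=[[0, 0, 0], [0, 0, 0], [0, 0, 0], [0, 0, 0], [0, 0, 0], [0, 0, 0], [0, 0, 0], [0, 0, 0], [0, 0, 0], [0, 0, 0]], grip=[0.6, 0.6, 0.6, 0.6, 0.6, 0.6, 0.6, 0.6, 0.6, 0.6])

```text
time_s: 44.3
eef_pos: [0.6512, -0.2871, 0.1268]
eef_rot: [-0.001, 1.0, -0.024, -0.001]
wrist_force: [-0.1, -0.3, -0.9]
opening: 0.665
grasp_force: 63.7
```

```bash
python3 - <<'E'
from h import *
o=readout.get_obs();print(o['eef_pos'],o['opening'],o['grasp_force'],go(615.5,111.2,129,-2.7))
u,v=0,0
c=shot('scene');u,v=proj(c,o['eef_pos'])[0].astype(int);print(u,v)
P=cloud(c);hsv=cv2.cvtColor(c['color'],cv2.COLOR_RGB2HSV)
m=(hsv[...,0]>12)&(hsv[...,0]<27)&(hsv[...,1]>70)&(hsv[...,1]<200)&(hsv[...,2]>120)&(P[...,2]>.08)&(P[...,2]<.15)&(abs(P[...,0]-.652)<.06)&(abs(P[...,1]+.288)<.07)
S=P[m];print(len(S),S.mean(0),S.min(0),S.max(0))
save('s5.png',cv2.resize(c['color'][max(v-70,0):v+70,u-100:u+100],None,fx=3.5,fy=3.5,interpolation=2))
E
```

```text
[ 0.65124947 -0.28706387  0.1268348 ] 0.6647479178838068 63.67287755012512 (array([ -54.5, -396.1,   -1.6]), array([-0.001,  0.002, -0.   ]))
157 313
651 [ 0.6542861  -0.28938512  0.11718801] [ 0.62111745 -0.3158576   0.10565111] [ 0.68114152 -0.25987171  0.14984657]
```

View pics/s5.png

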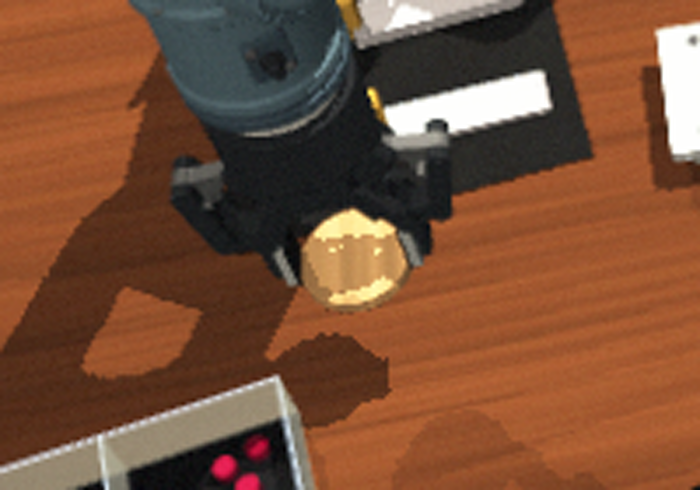

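Lid held level and centred, with lid at (350,260) in the crop. Carrying it to nest 1.

play_rows(xyz=[[-6, -45, 0], [-12, -90, 0], [-19, -135, 0], [-25, -180, 0], [-31, -225, 0], [-38, -270, 0], [-44, -315, 0], [-50, -360, 0], [-53, -385, 0], [-54.5, -396, 0]], rot=[[0, 0, 0], [0, 0, 0], [0, 0, 0], [0, 0, 0], [0, 0, 0], [0, 0, 0], [0, 0, 0], [0, 0, 0], [0, 0, 0], [0, 0, 0]], grip=[0.6, 0.6, 0.6, 0.6, 0.6, 0.6, 0.6, 0.6, 0.6, 0.6])

```text
time_s: 45.6
eef_pos: [0.6153, 0.1121, 0.1271]
eef_rot: [0.0, 1.0, -0.023, -0.001]
wrist_force: [-0.4, 0.1, 0.2]
opening: 0.667
grasp_force: 63.7
```

```bash
python3 - <<'E'
from h import *
o=readout.get_obs();print(o['eef_pos'],o['opening'],o['grasp_force'],go(615.5,111.2,50.2,-2.7))
for n in('scene','top'):
    c=shot(n);P=cloud(c);hsv=cv2.cvtColor(c['color'],cv2.COLOR_RGB2HSV)
    m=(hsv[...,0]>10)&(hsv[...,0]<27)&(hsv[...,1]>70)&(hsv[...,1]<200)&(hsv[...,2]>110)&(P[...,2]>.10)&(P[...,2]<.13)&(abs(P[...,0]-.615)<.06)&(abs(P[...,1]-.111)<.07)
    S=P[m];print(n,len(S),S.mean(0),S.min(0),S.max(0)) if len(S) else print(n,0)
E
```

```text
[0.6153052  0.1121002  0.12707182] 0.6666790852984734 63.714104890823364 (array([ 0.4,  0.9, 76.9]), array([0.   , 0.002, 0.002]))
scene 528 [0.61817849 0.11090254 0.11723531] [0.58651345 0.08201653 0.10927024] [0.64516588 0.13918195 0.12506238]
top 87 [0.59243237 0.10642373 0.1185498 ] [0.58490924 0.08424277 0.1138627 ] [0.60414259 0.13455369 0.12450429]
```

play_rows(xyz=[[0, 0.9, 15], [0, 0.9, 30], [0, 0.9, 45], [0, 0.9, 58], [0, 0.9, 66], [0, 0.9, 71], [0, 0.9, 74], [0, 0.9, 76], [0, 0.9, 77], [0, 0.9, 77]], rot=[[0, 0, 0], [0, 0, 0], [0, 0, 0], [0, 0, 0], [0, 0, 0], [0, 0, 0], [0, 0, 0], [0, 0, 0], [0, 0, 0], [0, 0, 0]], grip=[0.6, 0.6, 0.6, 0.6, 0.6, 0.6, 0.6, 0.6, 0.6, 0.6])

```text
time_s: 46.95
eef_pos: [0.6163, 0.1097, 0.0515]
eef_rot: [0.0, 1.0, -0.024, 0.0]
wrist_force: [0.1, 0.6, 0.7]
opening: 0.661
grasp_force: 63.7
```

play_rows(xyz=[[0, 0, 0], [0, 0, 0], [0, 0, 0], [0, 0, 0], [0, 0, 0], [0, 0, -10], [0, 0, -30], [0, 0, -70], [0, 0, -120], [0, 0, -150]], rot=[[0, 0, 0], [0, 0, 0], [0, 0, 0], [0, 0, 0], [0, 0, 0], [0, 0, 0], [0, 0, 0], [0, 0, 0], [0, 0, 0], [0, 0, 0]], grip=[0.7, 0.78, 0.85, 0.9, 0.9, 0.9, 0.9, 0.9, 0.9, 0.9])

```text
time_s: 48.2
eef_pos: [0.6177, 0.1098, 0.2064]
eef_rot: [-0.0, 1.0, -0.024, 0.003]
wrist_force: [0.7, -0.2, 0.3]
opening: 0.901
grasp_force: 0.0
```

```bash
python3 - <<'E'
from h import *
import lid; lid.lids()
print(go(433.2,378,200,87.3))
E
```

```text
top [371. 163.] c [768.3 -82. ] mean [765.  -72.9  10.7] r 39.4
top [300. 222.] c [613.6 108.4] mean [607.2 106.9  40.4] r 29.6
top [193. 293.] c [431.1 379.3] mean [431.4 378.7  10.9] r 30.5
scene [443. 209.] c [435.1 377.7] mean [434.9 378.1   9.1] r 31.4
scene [144. 249.] c [ 411.4 -329.6] mean [ 415.1 -327.1   31.5] r 38.6
scene [151. 279.] c [ 499.  -318.9] mean [ 499.9 -315.1   30.3] r 38.9
scene [354. 285.] c [618.2 107.2] mean [618.8 104.9  39.1] r 31.1
scene [112. 364.] c [ 680.7 -398.3] mean [ 680.5 -397.6   24.1] r 45.3
scene [284. 370.] c [765.1 -84. ] mean [761.1 -74.4  10.4] r 39.0
scene [ 16. 397.] c [ 707.8 -571.8] mean [ 707.2 -571.8   24.7] r 28.8
(array([-198.5, -259.2,    6.1]), array([ 0.008, -0.009, -1.571]))
```

play_rows(xyz=[[-20, -26, 0], [-40, -52, 0], [-60, -78, 0], [-79, -104, 0], [-99, -130, 0], [-119, -156, 0], [-139, -181, 0], [-159, -207, 0], [-179, -233, 0], [-198.5, -259, 0]], rot=[[0, 0, -0.157], [0, 0, -0.314], [0, 0, -0.471], [0, 0, -0.628], [0, 0, -0.785], [0, 0, -0.942], [0, 0, -1.1], [0, 0, -1.257], [0, 0, -1.414], [0, 0, -1.571]], grip=[0.9, 0.9, 0.95, 0.95, 0.95, 0.95, 0.95, 0.95, 0.95, 0.95])

```text
time_s: 49.55
eef_pos: [0.4291, 0.3784, 0.2011]
eef_rot: [-0.0, 0.722, 0.692, -0.0]
wrist_force: [-0.7, 0.6, 0.4]
opening: 0.949
grasp_force: 0.0
```

```bash
python3 - <<'E'
from h import *
import lid; lid.lids()
print(yaw(),go(433.2,378.2,19,87.3))
E
```

```text
top [300. 220.] c [614.7 108.5] mean [614.1 108.5  40.3] r 30.3
top [193. 293.] c [431.8 379. ] mean [431.4 378.5  10.7] r 29.9
scene [443. 209.] c [435.2 377.9] mean [435.1 378.1   9.2] r 31.0
scene [144. 250.] c [ 410.6 -329.8] mean [ 414.7 -327.6   30.7] r 38.6
scene [151. 279.] c [ 498.8 -318.9] mean [ 500.1 -315.3   30.8] r 38.9
scene [354. 285.] c [618.2 107.2] mean [618.9 104.8  39.1] r 31.2
scene [113. 364.] c [ 680.9 -398.2] mean [ 680.6 -397.4   24. ] r 45.3
scene [284. 370.] c [766.9 -83.4] mean [761.2 -73.8  10.4] r 39.0
scene [ 16. 397.] c [ 707.6 -571.9] mean [ 707.1 -571.7   24.8] r 28.8
87.63324051991121 (array([ -1.3,   5.5, 182. ]), array([-0.001, -0.   ,  0.006]))
```

play_rows(xyz=[[-1, 5, 20], [-1, 5, 50], [-1, 5, 80], [-1, 5, 100], [-1, 5, 100], [-1, 5, 100], [-1, 5, 100], [-1, 5, 100], [-1, 5, 100], [-1, 5, 100]], rot=[[0, 0, 0.006], [0, 0, 0.006], [0, 0, 0.006], [0, 0, 0.006], [0, 0, 0.006], [0, 0, 0.006], [0, 0, 0.006], [0, 0, 0.006], [0, 0, 0.006], [0, 0, 0.006]], grip=[0.95, 0.95, 0.95, 0.95, 0.95, 0.95, 0.95, 0.95, 0.95, 0.95])

```text
time_s: 50.9
eef_pos: [0.4351, 0.3767, 0.1015]
eef_rot: [0.0, 0.726, 0.688, 0.0]
wrist_force: [-0.5, 0.7, 0.4]
opening: 0.95
grasp_force: 0.0
```

```bash
python3 - <<'E'
from h import *
print(yaw(),go(433.2,378.2,19,87.3))
E
```

```text
86.97048645026858 (array([ 1.4, -2.1, 82.5]), array([ 0.   , -0.   , -0.006]))
```

play_rows(xyz=[[1, -2, 30], [1, -2, 55], [1, -2, 70], [1, -2, 78], [1, -2, 82.5], [1, -2, 82.5], [1, -2, 82.5], [1, -2, 82.5], [1, -2, 82.5], [1, -2, 82.5]], rot=[[0, 0, 0], [0, 0, 0], [0, 0, 0], [0, 0, 0], [0, 0, 0], [0, 0, 0], [0, 0, 0], [0, 0, 0], [0, 0, 0], [0, 0, 0]], grip=[0.95, 0.95, 0.95, 0.95, 0.95, 0.95, 0.95, 0.85, 0.78, 0.74])

```text
time_s: 52.15
eef_pos: [0.4332, 0.3777, 0.0189]
eef_rot: [0.0, 0.726, 0.688, 0.0]
wrist_force: [-0.2, -0.0, 0.1]
opening: 0.74
grasp_force: 0.0
```

play_rows(xyz=[[0, 0, 0], [0, 0, 0], [0, 0, 0], [0, 0, 0], [0, 0, 0], [0, 0, -3], [0, 0, -10], [0, 0, -30], [0, 0, -60], [0, 0, -90]], rot=[[0, 0, 0], [0, 0, 0], [0, 0, 0], [0, 0, 0], [0, 0, 0], [0, 0, 0], [0, 0, 0], [0, 0, 0], [0, 0, 0], [0, 0, 0]], grip=[0.7, 0.66, 0.62, 0.6, 0.6, 0.6, 0.6, 0.6, 0.6, 0.6])

```text
time_s: 53.4
eef_pos: [0.4334, 0.3778, 0.1109]
eef_rot: [0.0, 0.726, 0.688, 0.001]
wrist_force: [0.1, 0.1, -0.6]
opening: 0.66
grasp_force: 63.7
```

play_rows(xyz=[[0, 0, 0], [0, 0, 0], [0, 0, 0], [0, 0, 0], [0, 0, 0], [0, 0, 0], [0, 0, 0], [0, 0, 0], [0, 0, 0], [0, 0, 0]], rot=[[0, 0, 0], [0, 0, 0], [0, 0, 0], [0, 0, 0], [0, 0, 0], [0, 0, 0], [0, 0, 0], [0, 0, 0], [0, 0, 0], [0, 0, 0]], grip=[0.6, 0.6, 0.6, 0.6, 0.6, 0.6, 0.6, 0.6, 0.6, 0.6])

```text
time_s: 54.65
eef_pos: [0.4332, 0.3777, 0.1088]
eef_rot: [0.0, 0.726, 0.688, 0.0]
wrist_force: [0.0, -0.4, -0.2]
opening: 0.662
grasp_force: 63.7
```

```bash
python3 - <<'E'
from h import *
o=readout.get_obs();p=o['eef_pos'];print(p,o['opening'],o['grasp_force'],go(534.1,199,130,87.3))
for n in('scene','top'):
    c=shot(n);P=cloud(c);hsv=cv2.cvtColor(c['color'],cv2.COLOR_RGB2HSV)
    m=(hsv[...,0]>10)&(hsv[...,0]<27)&(hsv[...,1]>70)&(hsv[...,1]<200)&(hsv[...,2]>110)&(P[...,2]>p[2]-.025)&(P[...,2]<p[2]+.005)&(abs(P[...,0]-p[0])<.06)&(abs(P[...,1]-p[1])<.07)
    S=P[m];print(n,len(S),S.mean(0),S.min(0),S.max(0)) if len(S) else print(n,0)
E
```

```text
[0.43321199 0.37765214 0.10882904] 0.6617592650301088 63.667906522750854 (array([-173.1,  110.2,  -21.2]), array([ 0.   , -0.   , -0.006]))
scene 252 [0.4328522  0.36755346 0.09714789] [0.40244843 0.34770435 0.08594   ] [0.4697581  0.4009794  0.10557835]
top 236 [0.43283216 0.36424914 0.09962781] [0.40558773 0.34996499 0.08917382] [0.46171021 0.37833065 0.10645724]
```

play_rows(xyz=[[0, 0, -10], [-8, 5, -21], [-40, 25, -21], [-75, 48, -21], [-110, 70, -21], [-140, 90, -21], [-160, 102, -21], [-173, 110, -21], [-173, 110, -21], [-173, 110, -21]], rot=[[0, 0, 0], [0, 0, 0], [0, 0, 0], [0, 0, 0], [0, 0, -0.005], [0, 0, -0.005], [0, 0, -0.005], [0, 0, -0.006], [0, 0, -0.006], [0, 0, -0.006]], grip=[0.6, 0.6, 0.6, 0.6, 0.6, 0.6, 0.6, 0.6, 0.6, 0.6])

```text
time_s: 56.0
eef_pos: [0.5335, 0.1996, 0.1299]
eef_rot: [-0.0, 0.723, 0.69, 0.0]
wrist_force: [0.3, -0.5, 0.2]
opening: 0.666
grasp_force: 63.7
```

```bash
python3 - <<'E'
from h import *
o=readout.get_obs();p=o['eef_pos'];print(p,o['opening'],go(534.1,198.6,50.3,87.3))
for n in('scene','top'):
    c=shot(n);P=cloud(c);hsv=cv2.cvtColor(c['color'],cv2.COLOR_RGB2HSV)
    m=(hsv[...,0]>10)&(hsv[...,0]<27)&(hsv[...,1]>70)&(hsv[...,1]<200)&(hsv[...,2]>110)&(P[...,2]>p[2]-.025)&(P[...,2]<p[2]+.005)&(abs(P[...,0]-p[0])<.06)&(abs(P[...,1]-p[1])<.07)
    S=P[m];print(n,len(S),S.mean(0),S.min(0),S.max(0)) if len(S) else print(n,0)
E
```

```text
[0.53351432 0.19961321 0.12993755] 0.6658892354630782 (array([-1. ,  0.6, 79.6]), array([-0., -0.,  0.]))
scene 229 [0.53368677 0.18606366 0.11910937] [0.50423022 0.16947468 0.11036722] [0.56930919 0.22058637 0.12473195]
top 0
```

play_rows(xyz=[[-1, 0.5, 15], [-1, 0.5, 30], [-1, 0.5, 45], [-1, 0.5, 58], [-1, 0.5, 67], [-1, 0.5, 73], [-1, 0.5, 77], [-1, 0.5, 79], [-1, 0.5, 79.8], [-1, 0.5, 79.8]], rot=[[0, 0, 0], [0, 0, 0], [0, 0, 0], [0, 0, 0], [0, 0, 0], [0, 0, 0], [0, 0, 0], [0, 0, 0], [0, 0, 0], [0, 0, 0]], grip=[0.6, 0.6, 0.6, 0.6, 0.6, 0.6, 0.6, 0.6, 0.6, 0.6])

```text
time_s: 57.35
eef_pos: [0.5345, 0.1981, 0.0502]
eef_rot: [0.0, 0.724, 0.69, 0.0]
wrist_force: [0.4, -1.1, -0.5]
opening: 0.664
grasp_force: 63.7
```

play_rows(xyz=[[0, 0, 0], [0, 0, 0], [0, 0, 0], [0, 0, 0], [0, 0, 0], [0, 0, -5], [0, 0, -20], [0, 0, -50], [0, 0, -100], [0, 0, -150]], rot=[[0, 0, 0], [0, 0, 0], [0, 0, 0], [0, 0, 0], [0, 0, 0], [0, 0, 0], [0, 0, 0], [0, 0, 0], [0, 0, 0], [0, 0, 0]], grip=[0.7, 0.78, 0.85, 0.9, 0.9, 0.9, 0.9, 0.9, 0.9, 0.9])

```text
time_s: 58.6
eef_pos: [0.5342, 0.198, 0.2025]
eef_rot: [0.0, 0.724, 0.69, 0.0]
wrist_force: [1.8, 0.3, -0.7]
opening: 0.9
grasp_force: 0.0
```

play_rows(xyz=[[0, 40, 0], [0, 80, 0], [0, 120, 0], [-20, 160, 0], [-40, 190, 0], [-60, 220, 0], [-60, 220, 0], [-60, 220, 0], [-60, 220, 0], [-60, 220, 0]], rot=[[0, 0, 0], [0, 0, 0], [0, 0, 0], [0, 0, 0], [0, 0, 0], [0, 0, 0], [0, 0, 0], [0, 0, 0], [0, 0, 0], [0, 0, 0]], grip=[0.9, 0.9, 0.9, 0.9, 0.9, 0.9, 0.9, 0.9, 0.9, 0.9])

```text
time_s: 59.85
eef_pos: [0.7507, 0.1287, 0.2005]
eef_rot: [0.0, 0.723, 0.691, 0.0]
wrist_force: [0.5, -0.2, 0.2]
opening: 0.902
grasp_force: 0.0
```

```bash
python3 - <<'E'
from h import *
from meas import *
import lid; lid.lids()
for n in('top','scene'):
    c=shot(n);P=cloud(c);hsv=cv2.cvtColor(c['color'],cv2.COLOR_RGB2HSV)
    for k,x,y in((1,.6155,.1085),(2,.534,.199)):
        m=(np.hypot(P[...,0]-x,P[...,1]-y)<.025)&(hsv[...,1]>60)&(P[...,2]<.06);S=P[m]
        if len(S)>20:
            f=np.linalg.lstsq(np.c_[S[:,:2]-[x,y],np.ones(len(S))],S[:,2],rcond=None)[0];print(n,'lid',k,'slope deg',np.degrees(f[:2]).round(1),'z',f[2].round(4),len(S))
    S=sel(P,.5,.56,.0,.06,.135,.165)
    if len(S):print('knob',np.percentile(S[:,2],[50,95,98]))
    save(n+'9.png',cv2.resize(c['color'][150:350,200:470],None,fx=2.6,fy=2.6) if n=='scene' else c['color'])
o=readout.get_obs();print(o['eef_pos'],o['time_s'])
E
python3 pins.py
```

```text
scene [144. 250.] c [ 410.8 -329.8] mean [ 415.1 -327.9   30.4] r 38.6
scene [151. 280.] c [ 498.2 -319.1] mean [ 500.  -316.3   29.3] r 38.9
scene [354. 285.] c [618.  107.3] mean [618.9 104.7  39. ] r 31.1
scene [112. 364.] c [ 680.7 -398.3] mean [ 680.6 -397.7   23.9] r 45.3
scene [284. 369.] c [765.3 -84. ] mean [760.8 -73.7  10.6] r 39.0
scene [ 16. 397.] c [ 707.8 -571.7] mean [ 707.1 -571.9   24.7] r 28.8
knob [0.14988274 0.15370786 0.15427955]
scene lid 1 slope deg [0.1 0.1] z 0.0395 355
knob [0.14816242 0.15268828 0.15362445]
[0.75105372 0.1281429  0.20016904] 60.05
top 1 [616.9 110. ] [[np.float64(13.4), np.float64(-13.6), np.float64(8.0)], [np.float64(13.8), np.float64(8.1), np.float64(1.0)], [np.float64(-1.1), np.float64(3.0), np.float64(29.0)]]
top 2 [536.  198.9] [[np.float64(11.5), np.float64(11.5), np.float64(1.0)], [np.float64(12.9), np.float64(6.2), np.float64(1.0)], [np.float64(4.4), np.float64(4.8), np.float64(1.0)]]
top 3 [447.1 118. ] [[np.float64(12.6), np.float64(5.8), np.float64(1.0)], [np.float64(-3.6), np.float64(-12.5), np.float64(35.0)], [np.float64(15.7), np.float64(10.9), np.float64(1.0)]]
scene 1 [616.9 110. ] [[np.float64(-0.4), np.float64(0.7), np.float64(97.0)], [np.float64(-0.7), np.float64(0.9), np.float64(83.0)], [np.float64(0.8), np.float64(1.0), np.float64(100.0)]]
scene 2 [536.  198.9] [[np.float64(12.6), np.float64(-5.2), np.float64(42.0)], [np.float64(6.5), np.float64(2.4), np.float64(38.0)], [np.float64(-6.6), np.float64(-9.2), np.float64(6.0)]]
scene 3 [447.1 118. ] [[np.float64(0.0), np.float64(-1.0), np.float64(70.0)], [np.float64(-0.8), np.float64(-0.2), np.float64(42.0)], [np.float64(9.8), np.float64(-16.6), np.float64(117.0)]]
```

View pics/scene9.png

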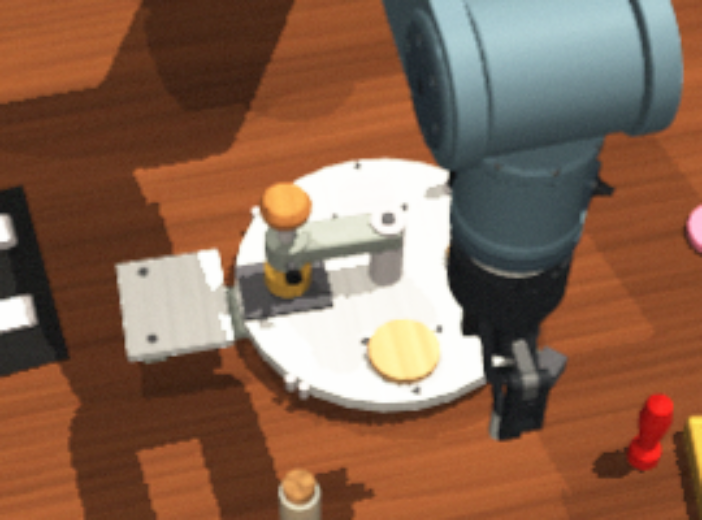

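View pics/top9.png

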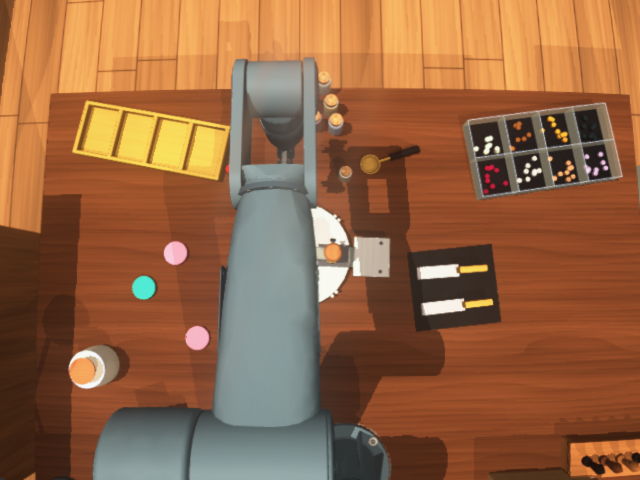

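Nest 1's lid is flat among its pins (crop at (403,350)), but the arm hides nest 2. I'll move aside to check it.

play_rows(xyz=[[25, -32, 0], [50, -64, 0], [75, -96, 0], [100, -128, 0], [125, -160, 0], [150, -192, 0], [175, -224, 0], [200, -256, 0], [225, -288, 0], [250, -320, 0]], rot=[[0, 0, 0], [0, 0, 0], [0, 0, 0], [0, 0, 0], [0, 0, 0], [0, 0, 0], [0, 0, 0], [0, 0, 0], [0, 0, 0], [0, 0, 0]], grip=[0.9, 0.9, 0.9, 0.9, 0.9, 0.9, 0.9, 0.9, 0.9, 0.9])

```text
time_s: 61.4
eef_pos: [0.4424, 0.3933, 0.2002]
eef_rot: [0.0, 0.724, 0.69, 0.0]
wrist_force: [0.8, -0.4, 0.4]
opening: 0.902
grasp_force: 0.0
```

```bash
python3 - <<'E'
from h import *
from meas import *
import lid; lid.lids()
ims=[]
for n in('top','scene'):
    c=shot(n);P=cloud(c);hsv=cv2.cvtColor(c['color'],cv2.COLOR_RGB2HSV)
    for k,x,y in((1,.6155,.1085),(2,.534,.199)):
        m=(np.hypot(P[...,0]-x,P[...,1]-y)<.025)&(hsv[...,1]>60)&(P[...,2]<.06);S=P[m]
        if len(S)>20:
            f=np.linalg.lstsq(np.c_[S[:,:2]-[x,y],np.ones(len(S))],S[:,2],rcond=None)[0];print(n,'lid',k,'slope deg',np.degrees(f[:2]).round(1),'z',f[2].round(4),len(S))
    ims.append(cv2.resize(c['color'][175:325,235:405] if n=='top' else c['color'][190:320,235:420],(400,400)))
save('f1.png',np.hstack(ims))
E
python3 pins.py
```

```text
top [300. 220.] c [614.  108.5] mean [613.8 108.5  40.6] r 30.0
top [263. 252.] c [533.5 198.6] mean [533.5 197.9  40.5] r 30.1
scene [383. 248.] c [537.3 195.8] mean [537.2 195.   38.9] r 32.0
scene [151. 279.] c [ 498.5 -319.1] mean [ 500.  -315.3   30.5] r 38.9
scene [354. 285.] c [618.2 107.2] mean [618.9 104.9  39.2] r 31.1
scene [112. 364.] c [ 680.9 -398.2] mean [ 680.6 -397.7   24.1] r 45.3
scene [284. 369.] c [765.2 -84. ] mean [760.8 -74.2  10.6] r 39.0
scene [ 16. 397.] c [ 708.2 -571.4] mean [ 707.3 -571.6   24.9] r 28.7
top lid 1 slope deg [-0.5 -0.3] z 0.0404 315
top lid 2 slope deg [ 0.7 -0.5] z 0.0408 327
scene lid 1 slope deg [ 0.1 -0.2] z 0.0395 357
scene lid 2 slope deg [ 0.  -0.4] z 0.0393 314
top 1 [616.9 110. ] [[np.float64(-2.5), np.float64(2.2), np.float64(54.0)], [np.float64(-2.3), np.float64(2.3), np.float64(35.0)], [np.float64(-0.1), np.float64(4.8), np.float64(52.0)]]
top 2 [536.  198.9] [[np.float64(-2.9), np.float64(0.4), np.float64(52.0)], [np.float64(-1.0), np.float64(2.2), np.float64(35.0)], [np.float64(-3.1), np.float64(1.3), np.float64(43.0)]]
top 3 [447.1 118. ] [[np.float64(-0.3), np.float64(-1.5), np.float64(29.0)], [np.float64(-1.4), np.float64(0.8), np.float64(41.0)], [np.float64(-1.9), np.float64(1.3), np.float64(42.0)]]
scene 1 [616.9 110. ] [[np.float64(-0.4), np.float64(0.7), np.float64(98.0)], [np.float64(-0.7), np.float64(0.9), np.float64(85.0)], [np.float64(0.8), np.float64(0.9), np.float64(99.0)]]
scene 2 [536.  198.9] [[np.float64(-1.2), np.float64(-0.4), np.float64(89.0)], [np.float64(0.5), np.float64(0.6), np.float64(92.0)], [np.float64(-5.7), np.float64(3.3), np.float64(109.0)]]
scene 3 [447.1 118. ] [[np.float64(1.0), np.float64(-2.0), np.float64(66.0)], [np.float64(-0.4), np.float64(-0.2), np.float64(42.0)], [np.float64(9.9), np.float64(-16.6), np.float64(117.0)]]
```

View pics/f1.png

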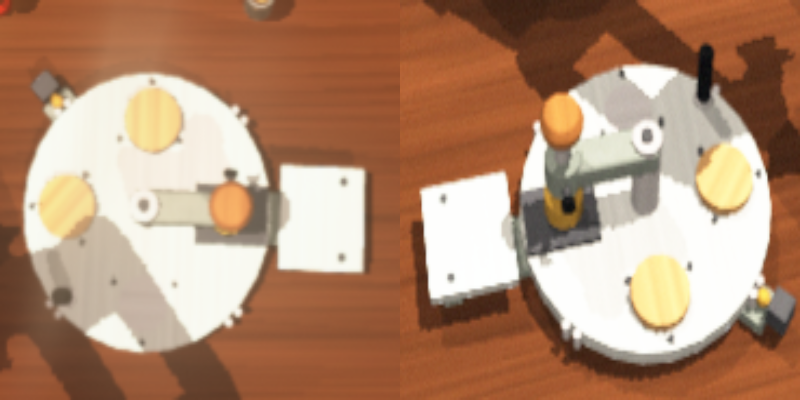

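Both lids lie flat in nests 1 and 2 (left crop at (152,118) and (67,205)). The dial is at its click, the stamp height is unchanged, the gauge is on its mat, and no other lids lie on the bench.

```bash
python3 -c "
from bench import ctrl;print(ctrl.hand_in())"
```

```text
the job is handed in; nothing more can be done
None
```

The job is done and handed in after about 62 s of the 210 s: the dial is at its click, the stamp is set on the thin gauge, the gauge is back flat on its mat, and both wooden lids lie flat in nests 1 and 2. Drawing the gauge out took about 30 N instead of the expected 10 N, because the hand pressed down on it at first, but the stamp's height did not change.

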